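Wash the stripped impact-wrench parts

ROBOT

A 6-joint arm with a two-finger parallel gripper is mounted at the origin on the work surface. World frame = base frame: x ahead of the robot, y to its left, z up, the work surface at z = 0. Lengths are in m, angles in rad, forces in N, time in s.
With the tool pointing down it reaches from about 0.225 to 0.875 m from the base axis. Payload 3.4 kg.
Tool frame: the origin (TCP) lies between the finger pads; the fingertips stand 11 mm ahead of it and the grasp point (between the pads) lies 8 mm behind it (tips_ahead is the distance from the TCP to the fingertips, in m); z points along the fingers, x is the direction in which the jaws open and shut, and the axes are right-handed (so a half turn about z gives the same grasp; the last joint's range is limited). The gripper opens to 85 mm and grips with 20 to 120 N. Pads are 22 mm wide; open, the fingers measure 114 mm over their backs; the gripper's body (76 mm by 85 mm) begins 54 mm behind the grasp point. The pads swing forward as they close: fully open they stand 13 mm farther back than shut.
Start: joints at [-1.457, 0.276, 1.505, -0, 1.361, -0.121], TCP at [0.134, -0.559, 0.242] pointing down, gripper open.
Joint ranges: [-2.89, 2.89], [-0.75, 2.08], [0.22, 2.7], [-1.18, 4.32], [0.11, 2.71], [-2.7, 2.7]. Speed limits (rad/s): [2.57, 2.57, 3.14, 3.14, 3.14, 3.14].

INTERFACE

Orientations are given as a unit quaternion [w, x, y, z].
In Python, from rig import get_state, get_image, sign_off, masks_of, tips_ahead gives the robot as it stands.
- The arm moves only by the tool play_rows, never from a script. Its argument "series" is a list of rows, each an object of numbers: "fingers": the closure, from -1 (fully open) to 1 (shut); "dx", "dy", "dz": the shift along the world's x, y, z in mm; "turn": the turn about the world's z in rad. A call has 1 to 20 rows; each row shifts and turns the pose as measured when the row begins; what a row does not reach is not made up. A row lasts 1/12 s, in which the tool goes at most 41.7 mm and 7.16 degrees, less where a joint would pass 70% of its speed; a pose out of reach is approached as far as the arm can. A call with a gripper value outside its range is refused whole. The fingers move at their own pace and stop on an object; "squeeze" is the grip in N (left out, the last holds). Time passes only in rows, so rows that do not move let the fingers close. It gives the time, the measured TCP pose, the force and the opening at its end, in the units of the state.
- get_state(): the state, without advancing time (a new reading comes with each control period).
- get_image(name): name is "side" or "top"; returns a dict with "pixels" (480x640x3 uint8, red, green, blue), "vfov" (degrees; the focal length in pixels is half the picture's height over the tangent of half this angle, whatever the lens; pixels are square), "cx", "cy" (the principal point, pixels), "rvec" (rotation vector, rad) and "tvec" (3), from world to camera coordinates, as OpenCV has them. Camera axes: x right, y down, z forward; pixel columns grow to the right and rows downward; lengths in m; the calibration is good to about 2 mm. A picture is of the moment at which its call begins. There is no depth.
- sign_off(): hands the job in, once; it reports no verdict.
Trained networks look in a picture, given as the dict that the camera call returned (one of the last four; its "shot" number tells which), for a name from the list of things; names that differ only in an ending like _2 or _b are one class to them, and where a whole thing is asked for, a point or a joint stands for the part that bears it (a point fixed in the world has none). Each returns a list of dicts, best first, with "p" (0 to 1); they miss things now and then, are a little off and sometimes report something else, mostly with a low value. They report only what shows in the picture. A call takes as long as a camera call.
- masks_of(picture, label): "region" (480x640 bool, what is visible of it) and "xy" ([column, row] in pixels, amid what is visible of it).
The state is a dict: "clock": time; "qpos": joint angles; "qd": joint speeds; "effort": joint torques, N m; "position": TCP position; "ee_rot": TCP orientation; "contact_force": force on the tool from outside, world axes, zero at the start; "moment": the same for the moment, N m; "width": finger opening in m.
Only numpy, scipy, OpenCV 4.12 (cv2) and the standard library are available. Lean on these libraries where they do the work, as an engineer would, in place of code of your own. Each camera call takes 0.05 s, during which the arm holds its last target. There are 200 camera calls.

TASK

Put all the stripped impact-wrench parts on the bench (the square-flanged aluminium housings and the steel anvils) into the open drawer of the parts washer, then push the drawer fully home so that it seats at its detent. Only then flip up the guard cover on the start box until it stays open by itself, press the start button beneath it fully down and let it go, leaving the cover up. Leave the other things on the bench where they are.

Things in the scene. Friction and masses are not known exactly. Their poses are not given: they have to be found in the camera images.
- housing1: end housing of a stripped impact wrench: dull aluminium casting, a square flange 62 x 62 x 12 mm with a round barrel, 44 mm diameter and 40 mm tall, standing on its middle (52 mm in all, about 0.3 kg). Stands flange down on the bench. Origin: centre of the flange's underside, z along the barrel axis. Not every start has all three
- housing2: end housing of a stripped impact wrench: dull aluminium casting, a square flange 62 x 62 x 12 mm with a round barrel, 44 mm diameter and 40 mm tall, standing on its middle (52 mm in all, about 0.3 kg). Stands flange down on the bench. Origin: centre of the flange's underside, z along the barrel axis. Not every start has all three
- housing3: end housing of a stripped impact wrench: dull aluminium casting, a square flange 62 x 62 x 12 mm with a round barrel, 44 mm diameter and 40 mm tall, standing on its middle (52 mm in all, about 0.3 kg). Stands flange down on the bench. Origin: centre of the flange's underside, z along the barrel axis. Not every start has all three
- anvil1: anvil of a stripped impact wrench: bright steel, lying flat, 85 mm long, about 0.3 kg. Along its x from -37 to -25 mm a cross lug 46 mm wide (y) and 24 mm tall; then a round shaft 24 mm diameter to x = +22; then a 19 mm square drive to x = +48; shaft axis 12 mm above its underside. Origin: on the underside, below the shaft (x = 0), where it about balances. Not every start has both
- anvil2: anvil of a stripped impact wrench: bright steel, lying flat, 85 mm long, about 0.3 kg. Along its x from -37 to -25 mm a cross lug 46 mm wide (y) and 24 mm tall; then a round shaft 24 mm diameter to x = +22; then a 19 mm square drive to x = +48; shaft axis 12 mm above its underside. Origin: on the underside, below the shaft (x = 0), where it about balances. Not every start has both
- washer: bench parts washer: grey steel cabinet 250 mm deep (x) x 420 mm wide (y) x 150 mm tall, fixed; origin: centre of its underside; its front faces its own -x, towards the robot. The drawer is just under its 14 mm thick top; a white start box stands on top. Where the drawer is pulled out the roof does not cover it: with the drawer out by q, the strip of drawer floor from the roof's front edge out to the inside of the front panel is q long
- drawer_floor (a point): centre of the drawer's inner floor (moves with the drawer; axes as the washer's). Inside: 225 mm along x (front panel at -112 mm), 382 mm along y, side walls 56 mm high; when shut, the roof's underside is 70 mm above this floor, so nothing may stand higher
- drawer_front (a point): centre (in width) of the outside of the drawer's plain aluminium front panel, 25 mm below the panel's top edge; panel 416 mm wide, 82 mm tall, 14 mm thick; push on it towards the washer's +x to shut it, here or anywhere along its width (to one side of the start box there is more room for a gripper's body above)
- drawer (a joint): how far the drawer is out, in m: 0 is fully home at the stop; it starts 0.13 to 0.15 out. Slides with about 1.5 N of friction; from about 19 to 9 mm a detent resists with about 6 N more, and inside 9 mm the detent draws it home to the stop and holds it there with about 6 N
- startbox: white control box 100 mm (x) x 110 mm (y) x 40 mm tall, fixed on the washer's top, its front 20 to 35 mm behind the top's front edge, origin: centre of its underside. Its black start button stands on its top under a grey hinged guard cover
- start_top (a point): centre of the top of the black start button (32 mm diameter), 22 mm above the start box; press straight down
- start (a joint): start button travel in m: 0 is out, 0.006 fully down (about 5 N); springs back. It counts as pressed from 0.004
- cover (a joint): angle of the guard cover in rad: 0 is shut; it swings up about a level hinge along the start box's x axis on the box's +y side, to a stop at 2.15. Nearly frictionless: let go below about 1.5 it falls shut, let go beyond about 1.75 it falls back on its stop and stays there
- cover_hinge (a point): middle of the cover's hinge line, 67 mm above the start box's underside. The cover reaches 100 mm from here in the start box's -y when shut (84 mm wide in x, 22 mm deep skirts)
- cover_tab (a point): middle of the cover's black finger tab: 14 mm wide (along the hinge), 12 mm thick, 40 mm long, sticking out of the cover's free edge away from the hinge; this point is 120 mm from the hinge line and 20 mm outside the free edge. When shut, it overhangs the box's -y side, 67 mm above the washer's top
- socket: impact socket, plain dark cylinder 44 mm diameter, 55 mm tall, standing among the parts; does not belong in the washer, leave it where it stands
- spanner: steel spanner 200 mm long lying flat; does not belong in the washer, leave it where it stands
- driver: screwdriver 220 mm long, orange handle; does not belong in the washer, leave it where it stands

How it is judged:
On the way, in this order (a step that is already met when the one before it is completed fails the run):
1. every housing and anvil lies in the drawer, let go (x of housing1 in the frame of drawer_floor between -0.115 and 0.115 m and y of housing1 in the frame of drawer_floor between -0.197 and 0.197 m and z of housing1 in the frame of drawer_floor between -0.012 and 0.05 m and contact force between each of housing1, housing2, housing3, anvil1, anvil2 and the fingers below 0.2 N and x of housing2 in the frame of drawer_floor between -0.115 and 0.115 m and y of housing2 in the frame of drawer_floor between -0.197 and 0.197 m and z of housing2 in the frame of drawer_floor between -0.012 and 0.05 m and x of housing3 in the frame of drawer_floor between -0.115 and 0.115 m and y of housing3 in the frame of drawer_floor between -0.197 and 0.197 m and z of housing3 in the frame of drawer_floor between -0.012 and 0.05 m and x of anvil1 in the frame of drawer_floor between -0.115 and 0.115 m and y of anvil1 in the frame of drawer_floor between -0.197 and 0.197 m and z of anvil1 in the frame of drawer_floor between -0.012 and 0.05 m and x of anvil2 in the frame of drawer_floor between -0.115 and 0.115 m and y of anvil2 in the frame of drawer_floor between -0.197 and 0.197 m and z of anvil2 in the frame of drawer_floor between -0.012 and 0.05 m), for 0.3 s.
2. the drawer is seated home (value of joint drawer below 0.004 m), for 0.3 s.
3. the guard cover stays up by itself (value of joint cover above 1.85 rad and contact force between cover and the fingers below 0.1 N), for 0.4 s.
4. the start button is pressed down (value of joint start above 0.004 m), for 0.05 s.
At the end, for the whole second after the job is handed in: All housings and anvils lie inside the drawer below its rim (origin less than 50 mm above its floor), the drawer is home (within 4 mm of its stop), the guard cover stands open (beyond 1.85 rad), and the start button, having been pressed by 4 mm or more, is out again (within 2 mm) (all of step 1 and value of joint drawer below 0.004 m and value of joint cover above 1.85 rad and value of joint start below 0.002 m and velocity of joint drawer below 0.01 m/s); the robot touches nothing.
It fails at once if the start button is pressed while the drawer is not home (value of joint start above 0.003 m and value of joint drawer above 0.01 m).
It fails at once if something that does not belong in the washer is shifted by more than 60 mm (distance of any of socket, spanner, driver from where it was at the start of the episode above 0.06 m).
Of housing1, housing2, housing3, anvil1, anvil2 only 3 to 5 are there at a start; the rules pass over those that are not, and their reading is None.
At some moment in a run one of housing1, housing2, housing3, anvil1, anvil2 may be knocked a few centimetres aside while the robot is not near it.
Once in a run the grip may slacken for a moment while it holds something.
It also fails if it takes over 210 s, if anything falls off the work surface, if the arm or the gripper's body presses on something with over 40 N, if the wrist force passes 120 N, or if a joint passes its speed limit or range.

## Working session

There is one attempt and no reset: what is moved stays moved. The work goes in short steps, Python scripts to look and compute and a tool call to move; the robot and the scene stay as the last step left them, time stands still between calls to the robot, and variables do not carry over. Pictures are saved under pics/ and viewed, about 12 in all and at most 16, crops included, and the job is handed in when it is done.

Besides the shell and the picture viewer there is one more tool, called after "Emit:" by a JSON object that holds its "fn" and its "kwargs", one argument or row to a line. play_rows: Moves the arm, as the interface text tells. Its arguments: {"type":"object","properties":{"series":{"type":"array"},"squeeze":{"type":"number"}},"required":["series"]}

```bash
mkdir -p pics; ls
python3 - <<'E'
from rig import *
import cv2
s=get_state(); print({k:s[k] for k in s})
for n in("top","side"):
    g=get_image(n); cv2.imwrite(f"pics/{n}0.png",g["pixels"][:,:,::-1]); print(n,g["vfov"],g["cx"],g["cy"],g["rvec"],g["tvec"])
E
```

```text
pics
{'clock': 0.0, 'qpos': array([-1.45702806e+00,  2.76601090e-01,  1.50611660e+00,  2.04062491e-05,
        1.36068059e+00, -1.21031887e-01]), 'qd': array([-0.00075402, -0.00046614, -0.00016884, -0.00039619, -0.00065519,
       -0.00050787]), 'effort': array([-3.27268419e-03, -4.16782701e+01, -2.45808578e+01, -7.97353914e-04,
        1.08479595e-02,  1.31179172e-05]), 'position': array([ 0.13370052, -0.55873379,  0.24144279]), 'ee_rot': array([-6.47728980e-04,  7.85061611e-01, -6.19417026e-01, -6.28982767e-04]), 'contact_force': array([ 0.03777712, -0.10556723,  0.60215773]), 'moment': array([ 0.0381614 ,  0.04411552, -0.0178707 ]), 'width': 0.08561800443713682}
top 42.90765489278745 321.7052659599694 234.30994178592852 [ 2.1866212  -2.18314599  0.08176596] [0.11451605 0.50221195 1.74012279]
side 51.33340348700201 317.31736197925534 238.58369673989364 [ 0.26543872 -2.82830602  1.1600026 ] [0.48966511 0.07160911 1.19842555]
```

View pics/top0.png

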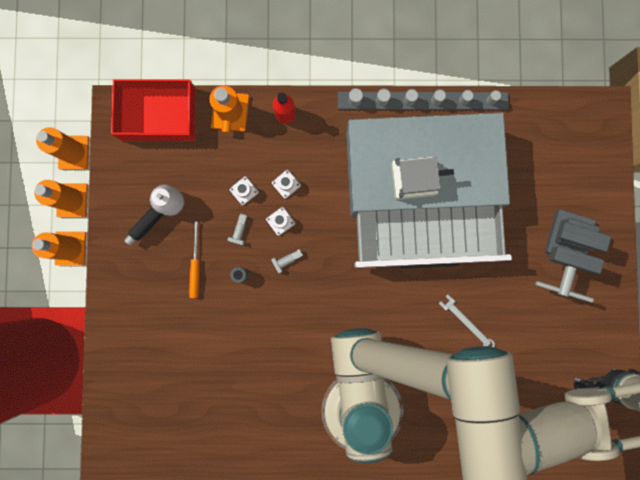

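View pics/side0.png

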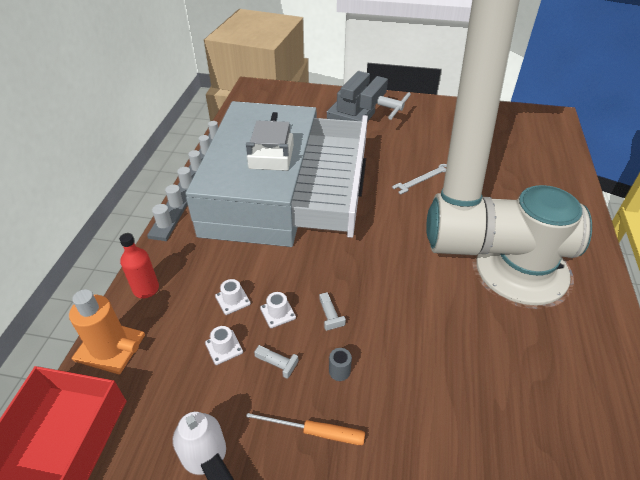

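The top view shows three housings near (243,190), (286,183) and (280,221). The anvils are at (238,229) and (287,261), and the socket at (238,275). The drawer is open at the right of centre, and the cover tab points right at (447,172). The side view agrees. Next I'll fit poses to the masks.

```bash
cat > h.py <<'E'
from rig import *
import numpy as np, cv2
from scipy.optimize import minimize, least_squares
def K(g): f=240/np.tan(np.radians(g["vfov"]/2)); return np.array([[f,0,g["cx"]],[0,f,g["cy"]],[0,0,1.]])
def proj(g,P): return cv2.projectPoints(np.asarray(P,float).reshape(-1,1,3),np.array(g["rvec"],float),np.array(g["tvec"],float),K(g),None)[0][:,0]
def ray(g,uv,z):
    R=cv2.Rodrigues(np.array(g["rvec"],float))[0]; c=-R.T@np.array(g["tvec"],float)
    d=R.T@np.linalg.inv(K(g))@np.array([uv[0],uv[1],1.]); return c+d*(z-c[2])/d[2]
def box(x0,x1,y0,y1,z0,z1): return np.array([[x,y,z] for x in(x0,x1) for y in(y0,y1) for z in(z0,z1)])
t=np.linspace(0,2*np.pi,24,endpoint=False)
HOUS=[box(-.031,.031,-.031,.031,0,.012),np.vstack([np.c_[.022*np.cos(t),.022*np.sin(t),0*t+z] for z in(.012,.052)])]
ANV=[box(-.037,-.025,-.023,.023,0,.024),np.vstack([np.c_[0*t+x,.012*np.cos(t),.012+.012*np.sin(t)] for x in(-.025,.022)]),box(.022,.048,-.0095,.0095,.0025,.0215)]
def place(P,p,z=0):
    c,s=np.cos(p[2]),np.sin(p[2]); return P@np.array([[c,s,0],[-s,c,0],[0,0,1]])+[p[0],p[1],z]
def sil(g,model,p,z=0):
    m=np.zeros((960,1280),np.uint8)
    for P in model: cv2.fillConvexPoly(m,np.round(cv2.convexHull(proj(g,place(P,p,z)).astype(np.float32)*2+.5)*16).astype(np.int32),1,shift=4)
    return m
def fit(views,model,xy,z=0):
    big=[(g,cv2.resize(r.astype(np.uint8),(1280,960),interpolation=cv2.INTER_NEAREST)) for g,r in views]
    def cost(p):
        return sum(1-(lambda s:(s&m).sum()/max(1,(s|m).sum()))(sil(g,model,p,z)) for g,m in big)/len(big)
    best=None
    for a in np.arange(0,np.pi/2 if model is HOUS else 2*np.pi,np.pi/8 if model is HOUS else np.pi/4):
        r=minimize(cost,[xy[0],xy[1],a],method="Nelder-Mead",options=dict(initial_simplex=[[xy[0],xy[1],a],[xy[0]+.008,xy[1],a],[xy[0],xy[1]+.008,a],[xy[0],xy[1],a+.3]],maxiter=80))
        if best is None or r.fun<best.fun: best=r
    return best.x,best.fun
def parts(z=0,pmin=.3,names=("housing1","anvil1")):
    T,S=get_image("top"),get_image("side"); out=[]
    for n,model in zip(("housing1","anvil1"),(HOUS,ANV)):
        if n not in names: continue
        ts=[d for d in masks_of(T,n) if d["p"]>pmin]; ss=[d for d in masks_of(S,n) if d["p"]>pmin]
        for d in ts:
            w=ray(T,d["xy"],z+.02); v=[(T,d["region"])]
            e=[(np.linalg.norm(ray(S,k["xy"],z+.02)[:2]-w[:2]),k) for k in ss]
            e=min(e,key=lambda q:q[0]) if e else (9,0)
            if e[0]<.03: v.append((S,e[1]["region"]))
            p,c=fit(v,model,w[:2],z); out.append((n,p,c))
            print(n,"p%.2f"%d["p"],np.round(d["xy"]),"views",len(v),"xy",np.round(p[:2],4),"yaw",round(p[2],3),"1-iou %.2f"%c,"side d %.3f"%e[0])
    return T,S,out
E
python3 - <<'E'
from h import *
T,S,o=parts()
for n in("socket","spanner","driver","washer","startbox","drawer_front","drawer_floor","cover_tab","start_top","cover"):
    for g,z,nm in((T,.1,"top"),(S,.1,"side")):
        for d in masks_of(g,n)[:2]:
            ys,xs=np.nonzero(d["region"]); print(n,nm,"%.2f"%d["p"],np.round(d["xy"],1),"bbox",xs.min(),xs.max(),ys.min(),ys.max(),"w@0",np.round(ray(g,d["xy"],0),3))
for nm,g in(("t",T),("s",S)):
    cv2.imwrite(f"pics/w{nm}.png",g["pixels"][:,:,::-1])
c=[(347,121),(503,113),(509,202),(351,212)]
for u in c: print(ray(T,u,.15).round(4))
a=cv2.resize(T["pixels"][100:280,335:525,::-1],None,fx=4,fy=4,interpolation=cv2.INTER_CUBIC)
cv2.imwrite("pics/crop1.png",a[:600])
E
```

```text
housing1 p0.83 [283. 220.] views 2 xy [0.5411 0.2359] yaw 0.646 1-iou 0.12 side d 0.021
housing1 p0.68 [244. 196.] views 2 xy [0.6314 0.3441] yaw 0.68 1-iou 0.14 side d 0.026
housing1 p0.67 [286. 185.] views 2 xy [0.6505 0.2207] yaw 0.706 1-iou 0.09 side d 0.006
housing1 p0.46 [464. 325.] views 1 xy [ 0.2451 -0.3048] yaw 1.538 1-iou 0.75 side d 0.615
anvil1 p0.58 [239. 232.] views 2 xy [0.5131 0.3563] yaw 6.003 1-iou 0.13 side d 0.006
anvil1 p0.51 [288. 258.] views 1 xy [0.4275 0.2186] yaw 5.255 1-iou 0.14 side d 0.030
socket top 0.67 [240.7 276.9] bbox 230 247 268 282 w@0 [0.379 0.35  0.   ]
socket side 0.61 [342.1 365.9] bbox 329 351 348 379 w@0 [ 0.383  0.339 -0.   ]
spanner top 0.73 [466.3 325.5] bbox 440 494 296 345 w@0 [ 0.241 -0.301  0.   ]
spanner top 0.51 [431.3 238.9] bbox 354 510 205 268 w@0 [ 0.491 -0.203  0.   ]
spanner side 0.67 [419.8 182.4] bbox 393 446 164 192 w@0 [ 0.254 -0.284  0.   ]
driver top 0.78 [195.1 276. ] bbox 189 198 222 297 w@0 [0.382 0.481 0.   ]
driver side 0.68 [331.8 430.7] bbox 248 363 414 444 w@0 [0.381 0.476 0.   ]
washer top 0.75 [436.  195.2] bb
[... 962 characters left out ...]
8 132.9] bbox 251 289 112 144 w@0 [ 0.733 -0.45   0.   ]
start_top top 0.62 [240.2 232.9] bbox 230 244 216 243 w@0 [0.507 0.352 0.   ]
start_top side 0.55 [274.8 133.1] bbox 250 290 111 144 w@0 [ 0.723 -0.451  0.   ]
start_top side 0.33 [330.5 429.7] bbox 247 364 413 444 w@0 [0.383 0.474 0.   ]
cover top 0.93 [420.9 176.9] bbox 399 453 158 194 w@0 [ 0.673 -0.175  0.   ]
cover top 0.32 [240.  273.8] bbox 230 246 268 282 w@0 [0.388 0.352 0.   ]
cover side 0.75 [272.8 134.4] bbox 250 289 112 144 w@0 [ 0.728 -0.443 -0.   ]
cover side 0.25 [328.7 177.9] bbox 291 367 116 236 w@0 [ 0.514 -0.256  0.   ]
[0.7992 0.0477 0.15  ]
[ 0.8221 -0.3742  0.15  ]
[ 0.5799 -0.3853  0.15  ]
[0.5522 0.0374 0.15  ]
```

View pics/crop1.png

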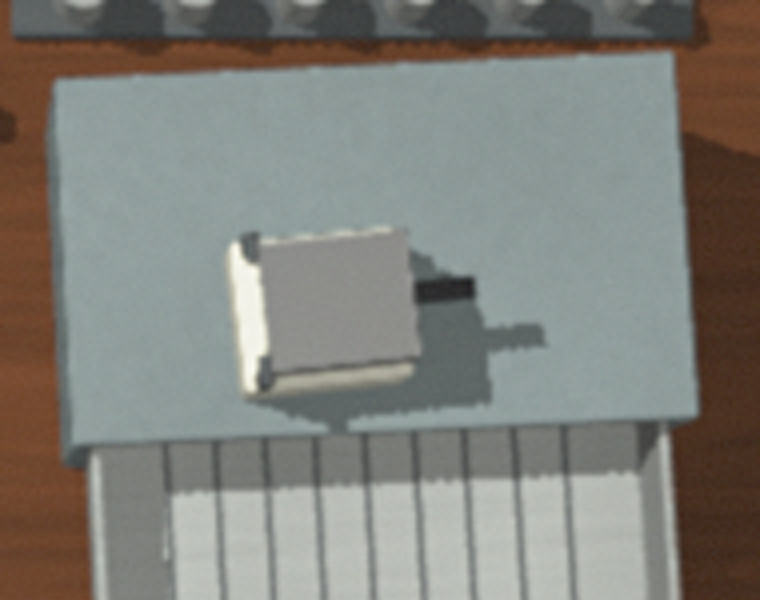

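The crop shows the roof corners at (348,120), (503,113), (510,204) and (352,212) in full-picture pixels. The tab centre is at (446,173), and the start box front sits slightly behind the roof edge. I'll fit the washer and check the part fits with an overlay.

Run:
```python
from h import *
T=get_image("top"); S=get_image("side")
c=np.array([(348.2,120),(503,113.2),(509.7,203.7),(352.5,212)]); W=np.array([ray(T,u,.15) for u in c])
m=np.array([[.125,.21,.15],[.125,-.21,.15],[-.125,-.21,.15],[-.125,.21,.15]])
r=least_squares(lambda p:(place(m,p)-W)[:,:2].ravel(),[.7,-.17,0]); p=r.x; print("washer",p.round(4),(r.fun*1000).round(1))
def loc(w): c,s=np.cos(p[2]),np.sin(p[2]); d=w[:2]-p[:2]; return np.array([c*d[0]+s*d[1],-s*d[0]+c*d[1]])
print("tab local",loc(ray(T,(446.5,172.5),.217)).round(4))
print("cover corners local",[loc(ray(T,(335+a/4,100+b/4),.225)).round(4) for a,b in((260,241),(406,229),(420,357),(275,369))])
print("box TL,BL local",[loc(ray(T,(335+a/4,100+b/4),.19)).round(4) for a,b in((228,240),(245,395))])
print("panel outer bottom row",[loc(ray(T,u,.134)).round(4) for u in((355,266),(511,259.5))])
o=np.vstack([T["pixels"][150:290,215:315],]);
P=[("h",.5411,.2359,.646),("h",.6314,.3441,.68),("h",.6505,.2207,.706),("a",.5131,.3563,6.003),("a",.4275,.2186,5.255)]
ims=[]
for g,(y0,y1,x0,x1),k in((T,(165,285,220,310),5),(S,(270,390,195,360),4)):
    im=cv2.resize(g["pixels"][y0:y1,x0:x1,::-1],None,fx=k,fy=k,interpolation=cv2.INTER_CUBIC)
    for n,*q in P:
        for h in (HOUS if n=="h" else ANV):
            hu=cv2.convexHull(proj(g,place(h,q)).astype(np.float32))[:,0]
            cv2.polylines(im,[np.round((hu+.5-[x0,y0])*k).astype(np.int32)],True,(0,255,0),1)
    if g is T:
        pass
    ims.append(im)
cv2.imwrite("pics/ov_t.png",ims[0][:600]); cv2.imwrite("pics/ov_s.png",ims[1])
```

```text
washer [ 0.6878 -0.1709  0.0501] [ 0.1  0.7  1.6 -0.2 -1.9  0.2  0.2 -0.8]
tab local [-0.042  -0.0323]
cover corners local [array([-0.0059,  0.0865]), array([-0.0026, -0.0075]), array([-0.0856, -0.0112]), array([-0.0889,  0.0817])]
box TL,BL local [array([0.0024, 0.1025]), array([-0.1002,  0.0972])]
panel outer bottom row [array([-0.269 ,  0.2107]), array([-0.2719, -0.2082])]
```

View pics/ov_t.png

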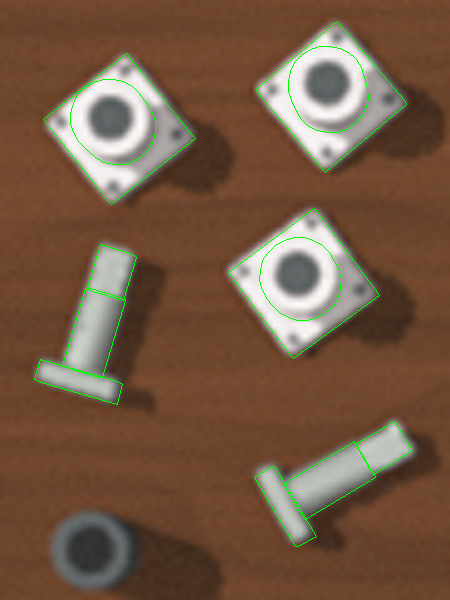

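The overlay outlines match the flanges and anvils to within a pixel or two. The drawer is about 0.131 m out, and the washer is at (0.688, -0.171) with yaw 0.05. I'm moving towards the first housing.

Emit:
{"fn": "play_rows", "kwargs": {
  "series": [
    {"fingers": -1, "dx": 18, "dy": 37, "dz": 0, "turn": 0.02},
    {"fingers": -1, "dx": 18, "dy": 37, "dz": 0, "turn": 0.02},
    {"fingers": -1, "dx": 18, "dy": 37, "dz": 0, "turn": 0.02},
    {"fingers": -1, "dx": 18, "dy": 37, "dz": 0, "turn": 0.02},
    {"fingers": -1, "dx": 18, "dy": 37, "dz": 0, "turn": 0.02},
    {"fingers": -1, "dx": 18, "dy": 37, "dz": 0, "turn": 0.02},
    {"fingers": -1, "dx": 18, "dy": 37, "dz": 0, "turn": 0.02},
    {"fingers": -1, "dx": 18, "dy": 37, "dz": 0, "turn": 0.02},
    {"fingers": -1, "dx": 18, "dy": 37, "dz": 0, "turn": 0.02},
    {"fingers": -1, "dx": 18, "dy": 37, "dz": 0, "turn": 0.02},
    {"fingers": -1, "dx": 18, "dy": 37, "dz": 0, "turn": 0.02},
    {"fingers": -1, "dx": 18, "dy": 37, "dz": 0, "turn": 0.02},
    {"fingers": -1, "dx": 18, "dy": 37, "dz": 0, "turn": 0.02},
    {"fingers": -1, "dx": 18, "dy": 37, "dz": 0, "turn": 0.02},
    {"fingers": -1, "dx": 18, "dy": 37, "dz": 0, "turn": 0.02},
    {"fingers": -1, "dx": 18, "dy": 37, "dz": 0, "turn": 0.02},
    {"fingers": -1, "dx": 18, "dy": 37, "dz": 0, "turn": 0.02},
    {"fingers": -1, "dx": 18, "dy": 37, "dz": 0, "turn": 0.02},
    {"fingers": -1, "dx": 18, "dy": 37, "dz": 0, "turn": 0.02},
    {"fingers": -1, "dx": 18, "dy": 37, "dz": 0, "turn": 0.02}
  ],
  "squeeze": 60
}}

```text
clock: 3.17
position: [0.4885, 0.1882, 0.245]
ee_rot: [0.0, 0.894, -0.448, 0.01]
contact_force: [0.9, -1.3, -0.9]
width: 0.0854
```

```bash
cat >> h.py <<'E'
WP=(.6878,-.1709,.0501)
def slot(x,y): return place(np.array([[x,y,0.]]),WP)[0,:2]
def goto(xy,ang,z):
    s=get_state(); q=s["ee_rot"]; a=2*np.arctan2(q[2],q[1]); p=np.array(s["position"])
    da=(ang-a+np.pi)%(2*np.pi)-np.pi
    print("t %.1f"%s["clock"],"pos",p.round(4),"ang",round((a+np.pi)%(2*np.pi)-np.pi,3),"q6",s["qpos"][5].round(2),"w",round(s["width"],4),"F",np.round(s["contact_force"],1),"-> d mm",np.round((np.array([*xy,z])-p)*1000,1),"turn",round(da,3))
E
python3 - <<'E'
from h import *
import rig
print(tips_ahead() if callable(tips_ahead) else tips_ahead)
goto((.5411,.2359),-.925,.030)
T,S,o=parts()
print([slot(-.19,y).round(4) for y in(.15,.072,-.006,-.085,-.15)])
E
```

```text
0.011
t 3.2 pos [0.4885 0.1882 0.245 ] ang -0.93 q6 1.18 w 0.0854 F [ 0.9 -1.3 -0.9] -> d mm [  52.6   47.7 -215. ] turn 0.005
housing1 p0.59 [287. 183.] views 2 xy [0.6506 0.2206] yaw 0.735 1-iou 0.12 side d 0.007
anvil1 p0.65 [283. 259.] views 2 xy [0.4281 0.2189] yaw 5.223 1-iou 0.13 side d 0.014
anvil1 p0.53 [240. 236.] views 2 xy [0.5135 0.3558] yaw -0.258 1-iou 0.15 side d 0.013
[array([ 0.4905, -0.0306]), array([ 0.4944, -0.1085]), array([ 0.4983, -0.1864]), array([ 0.5023, -0.2653]), array([ 0.5056, -0.3302])]
```

Emit:
{"fn": "play_rows", "kwargs": {
  "series": [
    {"fingers": -1, "dx": 26, "dy": 24},
    {"fingers": -1, "dx": 27, "dy": 24},
    {"fingers": -1},
    {"fingers": -1, "dz": -30},
    {"fingers": -1, "dz": -30},
    {"fingers": -1, "dz": -30},
    {"fingers": -1, "dz": -30},
    {"fingers": -1, "dz": -30},
    {"fingers": -1, "dz": -30},
    {"fingers": -1, "dz": -20},
    {"fingers": -1}
  ]
}}

```text
invalid input at $.series[0]: expected keys fingers, dx, dy, dz, turn
```

Run:
```python
from h import *
goto((.5411,.2359),-.925,.030)
```

```text
t 3.5 pos [0.4874 0.185  0.2446] ang -0.933 q6 1.18 w 0.0853 F [-0.4  0.6  0. ] -> d mm [  53.7   50.9 -214.6] turn 0.008
```

All five keys are needed in every row.

Emit:
{"fn": "play_rows", "kwargs": {
  "series": [
    {"fingers": -1, "dx": 27, "dy": 25, "dz": 0, "turn": 0},
    {"fingers": -1, "dx": 27, "dy": 25, "dz": 0, "turn": 0},
    {"fingers": -1, "dx": 0, "dy": 0, "dz": 0, "turn": 0},
    {"fingers": -1, "dx": 0, "dy": 0, "dz": -30, "turn": 0},
    {"fingers": -1, "dx": 0, "dy": 0, "dz": -30, "turn": 0},
    {"fingers": -1, "dx": 0, "dy": 0, "dz": -30, "turn": 0},
    {"fingers": -1, "dx": 0, "dy": 0, "dz": -30, "turn": 0},
    {"fingers": -1, "dx": 0, "dy": 0, "dz": -30, "turn": 0},
    {"fingers": -1, "dx": 0, "dy": 0, "dz": -30, "turn": 0},
    {"fingers": -1, "dx": 0, "dy": 0, "dz": -20, "turn": 0},
    {"fingers": -1, "dx": 0, "dy": 0, "dz": 0, "turn": 0}
  ]
}}

```text
clock: 4.38
position: [0.5387, 0.2149, 0.0451]
ee_rot: [0.0, 0.887, -0.461, 0.014]
contact_force: [-1.6, 0.1, -0.6]
width: 0.0856
```

Run:
```python
from h import *
goto((.5411,.2359),-.925,.030)
```

```text
t 4.4 pos [0.5387 0.2149 0.0451] ang -0.959 q6 1.25 w 0.0856 F [-1.6  0.1 -0.6] -> d mm [  2.4  21.  -15.1] turn 0.034
```

Emit:
{"fn": "play_rows", "kwargs": {
  "series": [
    {"fingers": -1, "dx": 1, "dy": 7, "dz": 0, "turn": 0.02},
    {"fingers": -1, "dx": 1, "dy": 7, "dz": 0, "turn": 0.01},
    {"fingers": -1, "dx": 0, "dy": 7, "dz": 0, "turn": 0},
    {"fingers": -1, "dx": 0, "dy": 0, "dz": -8, "turn": 0},
    {"fingers": -1, "dx": 0, "dy": 0, "dz": -7, "turn": 0},
    {"fingers": -1, "dx": 0, "dy": 0, "dz": 0, "turn": 0}
  ]
}}

```text
clock: 4.88
position: [0.5443, 0.2358, 0.0362]
ee_rot: [-0.003, 0.893, -0.449, 0.018]
contact_force: [0.3, -0.0, -0.8]
width: 0.0852
```

Run:
```python
from h import *
goto((.5411,.2359),-.925,.030)
```

```text
t 4.9 pos [0.5443 0.2358 0.0362] ang -0.931 q6 1.25 w 0.0852 F [ 0.3 -0.  -0.8] -> d mm [-3.2  0.1 -6.2] turn 0.006
```

Emit:
{"fn": "play_rows", "kwargs": {
  "series": [
    {"fingers": -1, "dx": -3, "dy": 0, "dz": -5, "turn": 0},
    {"fingers": 1, "dx": 0, "dy": 0, "dz": 0, "turn": 0},
    {"fingers": 1, "dx": 0, "dy": 0, "dz": 0, "turn": 0},
    {"fingers": 1, "dx": 0, "dy": 0, "dz": 0, "turn": 0},
    {"fingers": 1, "dx": 0, "dy": 0, "dz": 0, "turn": 0},
    {"fingers": 1, "dx": 0, "dy": 0, "dz": 0, "turn": 0},
    {"fingers": 1, "dx": 0, "dy": 0, "dz": 0, "turn": 0},
    {"fingers": 1, "dx": 0, "dy": 0, "dz": 0, "turn": 0},
    {"fingers": 1, "dx": 0, "dy": 0, "dz": 20, "turn": 0},
    {"fingers": 1, "dx": 0, "dy": 0, "dz": 30, "turn": 0},
    {"fingers": 1, "dx": 0, "dy": 0, "dz": 40, "turn": 0},
    {"fingers": 1, "dx": 0, "dy": 0, "dz": 40, "turn": 0},
    {"fingers": 1, "dx": 0, "dy": 0, "dz": 40, "turn": 0},
    {"fingers": 1, "dx": 0, "dy": 0, "dz": 0, "turn": 0}
  ],
  "squeeze": 80
}}

```text
clock: 6.05
position: [0.5334, 0.2333, 0.2003]
ee_rot: [0.004, 0.894, -0.449, 0.011]
contact_force: [2.6, 0.8, -2.6]
width: 0.0425
```

Run:
```python
from h import *
goto(slot(-.19,-.01),-1.521,.2)
```

```text
t 6.0 pos [0.5334 0.2333 0.2003] ang -0.931 q6 1.24 w 0.0425 F [ 2.6  0.8 -2.6] -> d mm [-3.490e+01 -4.237e+02 -3.000e-01] turn -0.59
```

Emit:
{"fn": "play_rows", "kwargs": {
  "series": [
    {"fingers": 1, "dx": -3, "dy": -35, "dz": 0, "turn": -0.05},
    {"fingers": 1, "dx": -3, "dy": -35, "dz": 0, "turn": -0.05},
    {"fingers": 1, "dx": -3, "dy": -35, "dz": 0, "turn": -0.05},
    {"fingers": 1, "dx": -3, "dy": -35, "dz": 0, "turn": -0.05},
    {"fingers": 1, "dx": -3, "dy": -35, "dz": 0, "turn": -0.05},
    {"fingers": 1, "dx": -3, "dy": -35, "dz": 0, "turn": -0.05},
    {"fingers": 1, "dx": -3, "dy": -35, "dz": 0, "turn": -0.05},
    {"fingers": 1, "dx": -3, "dy": -35, "dz": 0, "turn": -0.05},
    {"fingers": 1, "dx": -3, "dy": -35, "dz": 0, "turn": -0.05},
    {"fingers": 1, "dx": -3, "dy": -35, "dz": 0, "turn": -0.05},
    {"fingers": 1, "dx": -3, "dy": -35, "dz": 0, "turn": -0.05},
    {"fingers": 1, "dx": -2, "dy": -30, "dz": 0, "turn": -0.04},
    {"fingers": 1, "dx": 0, "dy": 0, "dz": 0, "turn": 0},
    {"fingers": 1, "dx": 0, "dy": 0, "dz": 0, "turn": 0}
  ]
}}

```text
clock: 7.22
position: [0.4848, -0.1953, 0.1856]
ee_rot: [0.008, 0.716, -0.698, 0.0]
contact_force: [-0.2, 0.9, -4.0]
width: 0.0422
```

Run:
```python
from h import *
goto(slot(-.19,-.01),-1.521,.105)
```

```text
t 7.2 pos [ 0.4848 -0.1953  0.1856] ang -1.546 q6 1.05 w 0.0422 F [-0.2  0.9 -4. ] -> d mm [ 13.7   4.9 -80.6] turn 0.025
```

Emit:
{"fn": "play_rows", "kwargs": {
  "series": [
    {"fingers": 1, "dx": 7, "dy": 3, "dz": 0, "turn": 0.015},
    {"fingers": 1, "dx": 7, "dy": 2, "dz": 0, "turn": 0.01},
    {"fingers": 1, "dx": 0, "dy": 0, "dz": -20, "turn": 0},
    {"fingers": 1, "dx": 0, "dy": 0, "dz": -20, "turn": 0},
    {"fingers": 1, "dx": 0, "dy": 0, "dz": -20, "turn": 0},
    {"fingers": 1, "dx": 0, "dy": 0, "dz": -15, "turn": 0},
    {"fingers": 1, "dx": 0, "dy": 0, "dz": -5, "turn": 0},
    {"fingers": 1, "dx": 0, "dy": 0, "dz": -3, "turn": 0},
    {"fingers": 1, "dx": 0, "dy": 0, "dz": 0, "turn": 0}
  ]
}}

```text
clock: 7.97
position: [0.5063, -0.1794, 0.0989]
ee_rot: [0.006, 0.731, -0.682, 0.002]
contact_force: [0.5, -0.9, -2.7]
width: 0.0421
```

Run:
```python
from h import *
goto(slot(-.19,-.01),-1.521,.098)
```

```text
t 8.0 pos [ 0.5063 -0.1794  0.0989] ang -1.501 q6 1.05 w 0.0421 F [ 0.5 -0.9 -2.7] -> d mm [ -7.8 -11.   -0.9] turn -0.02
```

Emit:
{"fn": "play_rows", "kwargs": {
  "series": [
    {"fingers": 1, "dx": -5, "dy": -9, "dz": -2, "turn": -0.02},
    {"fingers": 1, "dx": 0, "dy": 0, "dz": -2, "turn": 0},
    {"fingers": 1, "dx": 0, "dy": 0, "dz": 0, "turn": 0},
    {"fingers": -0.4, "dx": 0, "dy": 0, "dz": 0, "turn": 0},
    {"fingers": -0.4, "dx": 0, "dy": 0, "dz": 0, "turn": 0},
    {"fingers": -0.4, "dx": 0, "dy": 0, "dz": 0, "turn": 0},
    {"fingers": -0.4, "dx": 0, "dy": 0, "dz": 0, "turn": 0},
    {"fingers": -0.4, "dx": 0, "dy": 0, "dz": 20, "turn": 0},
    {"fingers": -0.4, "dx": 0, "dy": 0, "dz": 35, "turn": 0},
    {"fingers": -0.4, "dx": 0, "dy": 0, "dz": 40, "turn": 0},
    {"fingers": -0.4, "dx": 0, "dy": 0, "dz": 40, "turn": 0},
    {"fingers": -1, "dx": 0, "dy": 0, "dz": 0, "turn": 0}
  ]
}}

```text
clock: 8.97
position: [0.5043, -0.1872, 0.2403]
ee_rot: [0.003, 0.725, -0.689, 0.005]
contact_force: [0.8, -0.4, 0.4]
width: 0.0702
```

Run:
```python
from h import *
goto((.6506,.2206),-.85,.03)
T,S,o=parts()
T2=np.hstack([T["pixels"][100:300,200:520,::-1]]); cv2.imwrite("pics/p1.png",cv2.resize(T2,None,fx=2.4,fy=2.4))
```

```text
t 9.0 pos [ 0.5043 -0.1872  0.2403] ang -1.52 q6 1.04 w 0.0702 F [ 0.8 -0.4  0.4] -> d mm [ 146.3  407.8 -210.3] turn 0.67
housing1 p0.88 [286. 186.] views 2 xy [0.6506 0.2207] yaw 0.706 1-iou 0.09 side d 0.013
housing1 p0.80 [244. 193.] views 2 xy [0.6311 0.343 ] yaw 0.699 1-iou 0.11 side d 0.016
anvil1 p0.79 [287. 261.] views 2 xy [0.4284 0.2183] yaw -1.098 1-iou 0.14 side d 0.028
anvil1 p0.57 [240. 231.] views 2 xy [0.5131 0.3565] yaw 6.002 1-iou 0.12 side d 0.006
```

View pics/p1.png

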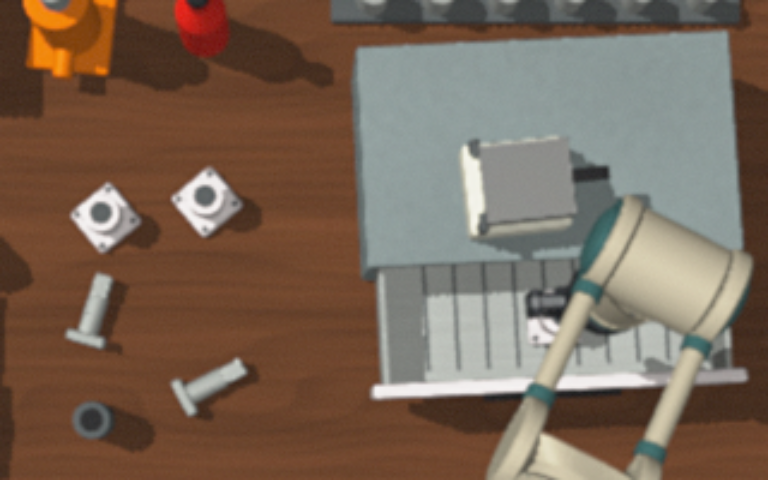

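The view shows the first housing in the drawer at (545,330) in the crop, and the rest unmoved. Next is the housing at (0.651, 0.221).

Emit:
{"fn": "play_rows", "kwargs": {
  "series": [
    {"fingers": -1, "dx": 0, "dy": 37, "dz": 0, "turn": 0.06},
    {"fingers": -1, "dx": 0, "dy": 37, "dz": 0, "turn": 0.06},
    {"fingers": -1, "dx": 0, "dy": 37, "dz": 0, "turn": 0.06},
    {"fingers": -1, "dx": 0, "dy": 37, "dz": 0, "turn": 0.06},
    {"fingers": -1, "dx": 0, "dy": 37, "dz": 0, "turn": 0.06},
    {"fingers": -1, "dx": 15, "dy": 37, "dz": 0, "turn": 0.06},
    {"fingers": -1, "dx": 18, "dy": 37, "dz": 0, "turn": 0.06},
    {"fingers": -1, "dx": 20, "dy": 34, "dz": 0, "turn": 0.06},
    {"fingers": -1, "dx": 20, "dy": 34, "dz": 0, "turn": 0.06},
    {"fingers": -1, "dx": 20, "dy": 34, "dz": 0, "turn": 0.06},
    {"fingers": -1, "dx": 25, "dy": 30, "dz": 0, "turn": 0.05},
    {"fingers": -1, "dx": 25, "dy": 20, "dz": 0, "turn": 0},
    {"fingers": -1, "dx": 0, "dy": 0, "dz": 0, "turn": 0},
    {"fingers": -1, "dx": 0, "dy": 0, "dz": -30, "turn": 0},
    {"fingers": -1, "dx": 0, "dy": 0, "dz": -40, "turn": 0},
    {"fingers": -1, "dx": 0, "dy": 0, "dz": -40, "turn": 0},
    {"fingers": -1, "dx": 0, "dy": 0, "dz": -20, "turn": 0},
    {"fingers": -1, "dx": 0, "dy": 0, "dz": 0, "turn": 0}
  ]
}}

```text
clock: 10.77
position: [0.6315, 0.2455, 0.0651]
ee_rot: [0.022, 0.913, -0.407, -0.019]
contact_force: [-0.8, -0.4, -0.1]
width: 0.0859
```

Run:
```python
from h import *
goto((.6506,.2206),-.865,.032)
```

```text
t 10.8 pos [0.6315 0.2455 0.0651] ang -0.839 q6 1.12 w 0.0859 F [-0.8 -0.4 -0.1] -> d mm [ 19.1 -24.9 -33.1] turn -0.026
```

Emit:
{"fn": "play_rows", "kwargs": {
  "series": [
    {"fingers": -1, "dx": 9, "dy": -12, "dz": 3, "turn": -0.02},
    {"fingers": -1, "dx": 9, "dy": -12, "dz": 0, "turn": 0},
    {"fingers": -1, "dx": 0, "dy": 0, "dz": 0, "turn": 0},
    {"fingers": -1, "dx": 0, "dy": 0, "dz": -10, "turn": 0},
    {"fingers": -1, "dx": 0, "dy": 0, "dz": -10, "turn": 0},
    {"fingers": -1, "dx": 0, "dy": 0, "dz": 0, "turn": 0}
  ]
}}

```text
clock: 11.27
position: [0.6536, 0.2161, 0.05]
ee_rot: [0.021, 0.908, -0.419, -0.018]
contact_force: [0.8, 0.3, 0.2]
width: 0.0856
```

Run:
```python
from h import *
goto((.6506,.2206),-.865,.032)
```

```text
t 11.3 pos [0.6536 0.2161 0.05  ] ang -0.864 q6 1.09 w 0.0856 F [0.8 0.3 0.2] -> d mm [ -3.    4.5 -18. ] turn -0.001
```

Emit:
{"fn": "play_rows", "kwargs": {
  "series": [
    {"fingers": -1, "dx": -2, "dy": 3, "dz": -9, "turn": 0},
    {"fingers": -1, "dx": -1, "dy": 1, "dz": -9, "turn": 0},
    {"fingers": -1, "dx": 0, "dy": 0, "dz": 0, "turn": 0},
    {"fingers": 1, "dx": 0, "dy": 0, "dz": 0, "turn": 0},
    {"fingers": 1, "dx": 0, "dy": 0, "dz": 0, "turn": 0},
    {"fingers": 1, "dx": 0, "dy": 0, "dz": 0, "turn": 0},
    {"fingers": 1, "dx": 0, "dy": 0, "dz": 0, "turn": 0},
    {"fingers": 1, "dx": 0, "dy": 0, "dz": 0, "turn": 0},
    {"fingers": 1, "dx": 0, "dy": 0, "dz": 0, "turn": 0},
    {"fingers": 1, "dx": 0, "dy": 0, "dz": 0, "turn": 0}
  ]
}}

```text
clock: 12.1
position: [0.6503, 0.2219, 0.0318]
ee_rot: [0.021, 0.908, -0.418, -0.017]
contact_force: [0.0, 0.2, 0.1]
width: 0.0419
```

Run:
```python
from h import *
goto(slot(-.19,.075),-1.521,.2); print(get_state()["ee_rot"])
```

```text
t 12.1 pos [0.6503 0.2219 0.0318] ang -0.862 q6 1.1 w 0.0419 F [0.  0.2 0.1] -> d mm [-156.  -327.4  168.2] turn -0.659
[ 0.02069141  0.90820235 -0.41769214 -0.01654193]
```

Emit:
{"fn": "play_rows", "kwargs": {
  "series": [
    {"fingers": 1, "dx": 0, "dy": 0, "dz": 20, "turn": 0},
    {"fingers": 1, "dx": 0, "dy": 0, "dz": 35, "turn": 0},
    {"fingers": 1, "dx": 0, "dy": 0, "dz": 40, "turn": 0},
    {"fingers": 1, "dx": 0, "dy": 0, "dz": 40, "turn": 0},
    {"fingers": 1, "dx": -10, "dy": -10, "dz": 30, "turn": 0},
    {"fingers": 1, "dx": -20, "dy": -30, "dz": 0, "turn": -0.06},
    {"fingers": 1, "dx": -20, "dy": -30, "dz": 0, "turn": -0.06},
    {"fingers": 1, "dx": -20, "dy": -30, "dz": 0, "turn": -0.06},
    {"fingers": 1, "dx": -20, "dy": -30, "dz": 0, "turn": -0.06},
    {"fingers": 1, "dx": -15, "dy": -30, "dz": 0, "turn": -0.06},
    {"fingers": 1, "dx": -15, "dy": -30, "dz": 0, "turn": -0.06},
    {"fingers": 1, "dx": -10, "dy": -30, "dz": 0, "turn": -0.06},
    {"fingers": 1, "dx": -10, "dy": -30, "dz": 0, "turn": -0.06},
    {"fingers": 1, "dx": -5, "dy": -30, "dz": 0, "turn": -0.06},
    {"fingers": 1, "dx": 0, "dy": -25, "dz": 0, "turn": -0.06},
    {"fingers": 1, "dx": 0, "dy": -15, "dz": 0, "turn": -0.05},
    {"fingers": 1, "dx": 0, "dy": 0, "dz": 0, "turn": 0},
    {"fingers": 1, "dx": 0, "dy": 0, "dz": 0, "turn": 0}
  ]
}}

```text
clock: 13.6
position: [0.4853, -0.1072, 0.1932]
ee_rot: [0.015, 0.717, -0.696, -0.031]
contact_force: [-0.8, 0.6, -3.1]
width: 0.0423
```

Run:
```python
from h import *
goto(slot(-.19,.075),-1.521,.1); print(get_state()["ee_rot"])
```

```text
t 13.6 pos [ 0.4853 -0.1072  0.1932] ang -1.541 q6 1.19 w 0.0423 F [-0.8  0.6 -3.1] -> d mm [  9.    1.7 -93.2] turn 0.02
[ 0.01502965  0.71708908 -0.69612831 -0.03102799]
```

Emit:
{"fn": "play_rows", "kwargs": {
  "series": [
    {"fingers": 1, "dx": 5, "dy": 1, "dz": 0, "turn": 0.02},
    {"fingers": 1, "dx": 4, "dy": 0, "dz": 0, "turn": 0},
    {"fingers": 1, "dx": 0, "dy": 0, "dz": -20, "turn": 0},
    {"fingers": 1, "dx": 0, "dy": 0, "dz": -20, "turn": 0},
    {"fingers": 1, "dx": 0, "dy": 0, "dz": -20, "turn": 0},
    {"fingers": 1, "dx": 0, "dy": 0, "dz": -16, "turn": 0},
    {"fingers": 1, "dx": 0, "dy": 0, "dz": -8, "turn": 0},
    {"fingers": 1, "dx": 0, "dy": 0, "dz": -4, "turn": 0},
    {"fingers": 1, "dx": 0, "dy": 0, "dz": 0, "turn": 0},
    {"fingers": 1, "dx": 0, "dy": 0, "dz": 0, "turn": 0}
  ]
}}

```text
clock: 14.43
position: [0.5005, -0.0963, 0.1028]
ee_rot: [0.012, 0.731, -0.682, -0.03]
contact_force: [-0.2, 0.9, -2.8]
width: 0.0421
```

```bash
cat >> h.py <<'E'
def tilt():
    w,x,y,z=get_state()["ee_rot"]; print("tool z axis",np.round([2*(x*z+w*y),2*(y*z-w*x),1-2*(x*x+y*y)],3))
E
python3 - <<'E'
from h import *
goto(slot(-.19,.075),-1.521,.098); tilt()
E
```

```text
t 14.4 pos [ 0.5005 -0.0963  0.1028] ang -1.502 q6 1.17 w 0.0421 F [-0.2  0.9 -2.8] -> d mm [-6.2 -9.2 -4.8] turn -0.019
tool z axis [-0.06   0.023 -0.998]
```

Emit:
{"fn": "play_rows", "kwargs": {
  "series": [
    {"fingers": 1, "dx": -3, "dy": -6, "dz": -3, "turn": -0.02},
    {"fingers": 1, "dx": 0, "dy": 0, "dz": -2, "turn": 0},
    {"fingers": 1, "dx": 0, "dy": 0, "dz": 0, "turn": 0},
    {"fingers": -0.4, "dx": 0, "dy": 0, "dz": 0, "turn": 0},
    {"fingers": -0.4, "dx": 0, "dy": 0, "dz": 0, "turn": 0},
    {"fingers": -0.4, "dx": 0, "dy": 0, "dz": 0, "turn": 0},
    {"fingers": -0.4, "dx": 0, "dy": 0, "dz": 0, "turn": 0},
    {"fingers": -0.4, "dx": 0, "dy": 0, "dz": 20, "turn": 0},
    {"fingers": -0.4, "dx": 0, "dy": 0, "dz": 35, "turn": 0},
    {"fingers": -0.4, "dx": 0, "dy": 0, "dz": 40, "turn": 0},
    {"fingers": -1, "dx": 0, "dy": 0, "dz": 40, "turn": 0},
    {"fingers": -1, "dx": 0, "dy": 0, "dz": 0, "turn": 0}
  ]
}}

```text
clock: 15.43
position: [0.4989, -0.1038, 0.2424]
ee_rot: [0.01, 0.723, -0.69, -0.027]
contact_force: [1.1, -0.7, -0.6]
width: 0.0815
```

Run:
```python
from h import *
tilt()
T,S,o=parts()
h=[p for n,p,c in o if n[0]=="h" and p[1]>.28]
if h: goto(h[0][:2],h[0][2]-np.pi/2,.03)
else: goto((.6311,.343),.699-np.pi/2,.03)
```

```text
tool z axis [-0.053  0.022 -0.998]
housing1 p0.76 [244. 192.] views 2 xy [0.6313 0.3439] yaw 0.681 1-iou 0.08 side d 0.011
housing1 p0.70 [437. 236.] views 1 xy [ 0.4916 -0.2047] yaw 0.74 1-iou 0.59 side d 0.048
housing1 p0.62 [393. 240.] views 1 xy [ 0.4873 -0.11  ] yaw 0.652 1-iou 0.73 side d 0.086
anvil1 p0.73 [240. 231.] views 2 xy [0.5131 0.3567] yaw 6.006 1-iou 0.20 side d 0.011
anvil1 p0.57 [288. 260.] views 2 xy [0.4293 0.2177] yaw 5.203 1-iou 0.23 side d 0.021
anvil1 p0.35 [243. 193.] views 1 xy [0.6221 0.3438] yaw 3.242 1-iou 0.54 side d 0.116
t 15.7 pos [ 0.494  -0.1021  0.233 ] ang -1.525 q6 1.18 w 0.0855 F [ 0.3  0.2 -0.3] -> d mm [ 137.4  446.1 -203. ] turn 0.634
```

Emit:
{"fn": "play_rows", "kwargs": {
  "series": [
    {"fingers": -1, "dx": 0, "dy": 33, "dz": 0, "turn": 0.05},
    {"fingers": -1, "dx": 0, "dy": 33, "dz": 0, "turn": 0.05},
    {"fingers": -1, "dx": 5, "dy": 33, "dz": 0, "turn": 0.05},
    {"fingers": -1, "dx": 13, "dy": 33, "dz": 0, "turn": 0.05},
    {"fingers": -1, "dx": 13, "dy": 33, "dz": 0, "turn": 0.05},
    {"fingers": -1, "dx": 13, "dy": 33, "dz": 0, "turn": 0.05},
    {"fingers": -1, "dx": 13, "dy": 33, "dz": 0, "turn": 0.05},
    {"fingers": -1, "dx": 13, "dy": 33, "dz": 0, "turn": 0.05},
    {"fingers": -1, "dx": 13, "dy": 33, "dz": 0, "turn": 0.05},
    {"fingers": -1, "dx": 13, "dy": 33, "dz": -10, "turn": 0.05},
    {"fingers": -1, "dx": 13, "dy": 33, "dz": -20, "turn": 0.05},
    {"fingers": -1, "dx": 13, "dy": 33, "dz": -20, "turn": 0.05},
    {"fingers": -1, "dx": 13, "dy": 25, "dz": -20, "turn": 0.03},
    {"fingers": -1, "dx": 5, "dy": 10, "dz": -20, "turn": 0},
    {"fingers": -1, "dx": 0, "dy": 0, "dz": -20, "turn": 0},
    {"fingers": -1, "dx": 0, "dy": 0, "dz": 0, "turn": 0}
  ]
}}

```text
clock: 17.07
position: [0.6253, 0.3477, 0.0899]
ee_rot: [0.041, 0.906, -0.419, -0.042]
contact_force: [-1.4, -0.5, -1.2]
width: 0.0856
```

Run:
```python
from h import *
tilt();goto((.6313,.3439),.685-np.pi/2,.032)
```

```text
tool z axis [-0.111 -0.039 -0.993]
t 17.1 pos [0.6253 0.3477 0.0899] ang -0.867 q6 1.27 w 0.0856 F [-1.4 -0.5 -1.2] -> d mm [  6.   -3.8 -57.9] turn -0.019
```

Emit:
{"fn": "play_rows", "kwargs": {
  "series": [
    {"fingers": -1, "dx": 0, "dy": 0, "dz": 0, "turn": 0},
    {"fingers": -1, "dx": 0, "dy": 0, "dz": 0, "turn": 0},
    {"fingers": -1, "dx": 0, "dy": 0, "dz": 0, "turn": 0},
    {"fingers": -1, "dx": 0, "dy": 0, "dz": 0, "turn": 0}
  ]
}}

```text
clock: 17.4
position: [0.6236, 0.3462, 0.0876]
ee_rot: [0.044, 0.906, -0.419, -0.044]
contact_force: [0.2, -0.2, -0.4]
width: 0.0857
```

Run:
```python
from h import *
tilt();goto((.6313,.3439),.685-np.pi/2,.032); print(get_state()["qpos"].round(3))
```

```text
tool z axis [-0.117 -0.042 -0.992]
t 17.4 pos [0.6236 0.3462 0.0876] ang -0.868 q6 1.27 w 0.0857 F [ 0.2 -0.2 -0.4] -> d mm [  7.7  -2.3 -55.6] turn -0.018
[0.406 0.646 1.276 0.008 1.344 1.271]
```

Emit:
{"fn": "play_rows", "kwargs": {
  "series": [
    {"fingers": -1, "dx": 0, "dy": 0, "dz": -5, "turn": 0},
    {"fingers": -1, "dx": 0, "dy": 0, "dz": -5, "turn": 0},
    {"fingers": -1, "dx": 0, "dy": 0, "dz": -5, "turn": 0},
    {"fingers": -1, "dx": 0, "dy": 0, "dz": -5, "turn": 0},
    {"fingers": -1, "dx": 0, "dy": 0, "dz": -5, "turn": 0},
    {"fingers": -1, "dx": 0, "dy": 0, "dz": 0, "turn": 0}
  ]
}}

```text
clock: 17.9
position: [0.626, 0.3447, 0.066]
ee_rot: [0.041, 0.905, -0.421, -0.041]
contact_force: [-0.3, -0.3, -0.1]
width: 0.0856
```

Run:
```python
from h import *
tilt();goto((.6313,.3439),.685-np.pi/2,.032); print(get_state()["qpos"].round(3))
```

```text
tool z axis [-0.109 -0.039 -0.993]
t 17.9 pos [0.626  0.3447 0.066 ] ang -0.87 q6 1.27 w 0.0856 F [-0.3 -0.3 -0.1] -> d mm [  5.3  -0.8 -34. ] turn -0.015
[0.403 0.66  1.304 0.007 1.293 1.271]
```

Emit:
{"fn": "play_rows", "kwargs": {
  "series": [
    {"fingers": -1, "dx": 5, "dy": -1, "dz": 0, "turn": -0.01},
    {"fingers": -1, "dx": 0, "dy": 0, "dz": -16, "turn": 0},
    {"fingers": -1, "dx": 0, "dy": 0, "dz": -16, "turn": 0},
    {"fingers": 1, "dx": 0, "dy": 0, "dz": 0, "turn": 0},
    {"fingers": 1, "dx": 0, "dy": 0, "dz": 0, "turn": 0},
    {"fingers": 1, "dx": 0, "dy": 0, "dz": 0, "turn": 0},
    {"fingers": 1, "dx": 0, "dy": 0, "dz": 0, "turn": 0},
    {"fingers": 1, "dx": 0, "dy": 0, "dz": 0, "turn": 0},
    {"fingers": 1, "dx": 0, "dy": 0, "dz": 0, "turn": 0}
  ]
}}

```text
clock: 18.65
position: [0.6346, 0.3446, 0.0365]
ee_rot: [0.038, 0.903, -0.427, -0.04]
contact_force: [0.2, 0.1, -2.7]
width: 0.042
```

Run:
```python
from h import *
tilt();goto((.6313,.3439),.685-np.pi/2,.032); print(get_state()["qpos"].round(3))
```

```text
tool z axis [-0.104 -0.035 -0.994]
t 18.6 pos [0.6346 0.3446 0.0365] ang -0.883 q6 1.28 w 0.042 F [ 0.2  0.1 -2.7] -> d mm [-3.3 -0.7 -4.5] turn -0.003
[0.397 0.692 1.318 0.008 1.241 1.277]
```

Emit:
{"fn": "play_rows", "kwargs": {
  "series": [
    {"fingers": 1, "dx": 0, "dy": 0, "dz": 30, "turn": 0},
    {"fingers": 1, "dx": 0, "dy": 0, "dz": 40, "turn": 0},
    {"fingers": 1, "dx": 0, "dy": 0, "dz": 40, "turn": 0},
    {"fingers": 1, "dx": 0, "dy": 0, "dz": 40, "turn": 0},
    {"fingers": 1, "dx": 0, "dy": 0, "dz": 20, "turn": 0}
  ]
}}

```text
clock: 19.07
position: [0.6278, 0.3414, 0.2024]
ee_rot: [0.046, 0.902, -0.426, -0.046]
contact_force: [-0.4, 0.5, -1.5]
width: 0.0423
```

Run:
```python
from h import *
tilt();goto(slot(-.19,.15),-1.521,.2); print(get_state()["qpos"].round(3))
```

```text
tool z axis [-0.123 -0.044 -0.991]
t 19.1 pos [0.6278 0.3414 0.2024] ang -0.883 q6 1.28 w 0.0423 F [-0.4  0.5 -1.5] -> d mm [-137.3 -372.    -2.4] turn -0.638
[0.397 0.582 1.108 0.007 1.583 1.28 ]
```

Run:
```python
from h import *
goto(slot(-.2,-.09),-1.521,.2)
```

```text
t 19.1 pos [0.6278 0.3414 0.2024] ang -0.883 q6 1.28 w 0.0423 F [-0.4  0.5 -1.5] -> d mm [-135.2 -612.2   -2.4] turn -0.638
```

Emit:
{"fn": "play_rows", "kwargs": {
  "series": [
    {"fingers": 1, "dx": -14, "dy": -35, "dz": 0, "turn": -0.04},
    {"fingers": 1, "dx": -14, "dy": -35, "dz": 0, "turn": -0.04},
    {"fingers": 1, "dx": -14, "dy": -35, "dz": 0, "turn": -0.04},
    {"fingers": 1, "dx": -14, "dy": -35, "dz": 0, "turn": -0.04},
    {"fingers": 1, "dx": -14, "dy": -35, "dz": 0, "turn": -0.04},
    {"fingers": 1, "dx": -14, "dy": -35, "dz": 0, "turn": -0.04},
    {"fingers": 1, "dx": -14, "dy": -35, "dz": 0, "turn": -0.04},
    {"fingers": 1, "dx": -14, "dy": -35, "dz": 0, "turn": -0.04},
    {"fingers": 1, "dx": -12, "dy": -35, "dz": 0, "turn": -0.04},
    {"fingers": 1, "dx": 0, "dy": -35, "dz": 0, "turn": -0.04},
    {"fingers": 1, "dx": 0, "dy": -35, "dz": 0, "turn": -0.04},
    {"fingers": 1, "dx": 0, "dy": -35, "dz": 0, "turn": -0.04},
    {"fingers": 1, "dx": 0, "dy": -35, "dz": 0, "turn": -0.04},
    {"fingers": 1, "dx": 0, "dy": -35, "dz": 0, "turn": -0.04},
    {"fingers": 1, "dx": 0, "dy": -35, "dz": 0, "turn": -0.04},
    {"fingers": 1, "dx": 0, "dy": -30, "dz": 0, "turn": -0.02},
    {"fingers": 1, "dx": 0, "dy": -20, "dz": 0, "turn": 0},
    {"fingers": 1, "dx": 0, "dy": 0, "dz": 0, "turn": 0}
  ]
}}

```text
clock: 20.57
position: [0.4928, -0.2541, 0.2124]
ee_rot: [0.024, 0.721, -0.691, -0.045]
contact_force: [-0.5, -0.3, -2.6]
width: 0.0419
```

Run:
```python
from h import *
tilt();goto(slot(-.2,-.09),-1.521,.1)
```

```text
tool z axis [-0.098  0.028 -0.995]
t 20.6 pos [ 0.4928 -0.2541  0.2124] ang -1.528 q6 0.95 w 0.0419 F [-0.5 -0.3 -2.6] -> d mm [  -0.2  -16.7 -112.4] turn 0.007
```

Emit:
{"fn": "play_rows", "kwargs": {
  "series": [
    {"fingers": 1, "dx": 0, "dy": -8, "dz": -10, "turn": 0},
    {"fingers": 1, "dx": 0, "dy": -8, "dz": -20, "turn": 0},
    {"fingers": 1, "dx": 0, "dy": 0, "dz": -25, "turn": 0},
    {"fingers": 1, "dx": 0, "dy": 0, "dz": -20, "turn": 0},
    {"fingers": 1, "dx": 0, "dy": 0, "dz": -15, "turn": 0},
    {"fingers": 1, "dx": 0, "dy": 0, "dz": -8, "turn": 0},
    {"fingers": 1, "dx": 0, "dy": 0, "dz": 0, "turn": 0}
  ]
}}

```text
clock: 21.15
position: [0.4914, -0.2691, 0.1083]
ee_rot: [0.023, 0.722, -0.691, -0.045]
contact_force: [-0.8, 0.5, -2.8]
width: 0.0419
```

Run:
```python
from h import *
tilt();goto(slot(-.2,-.09),-1.521,.102)
```

```text
tool z axis [-0.096  0.029 -0.995]
t 21.1 pos [ 0.4914 -0.2691  0.1083] ang -1.527 q6 0.94 w 0.0419 F [-0.8  0.5 -2.8] -> d mm [ 1.2 -1.7 -6.3] turn 0.006
```

Emit:
{"fn": "play_rows", "kwargs": {
  "series": [
    {"fingers": 1, "dx": 0, "dy": 0, "dz": -5, "turn": 0},
    {"fingers": 1, "dx": 0, "dy": 0, "dz": -2, "turn": 0},
    {"fingers": -0.4, "dx": 0, "dy": 0, "dz": 0, "turn": 0},
    {"fingers": -0.4, "dx": 0, "dy": 0, "dz": 0, "turn": 0},
    {"fingers": -0.4, "dx": 0, "dy": 0, "dz": 0, "turn": 0},
    {"fingers": -0.4, "dx": 0, "dy": 0, "dz": 0, "turn": 0},
    {"fingers": -0.4, "dx": 0, "dy": 0, "dz": 20, "turn": 0},
    {"fingers": -0.4, "dx": 0, "dy": 0, "dz": 35, "turn": 0},
    {"fingers": -0.4, "dx": 0, "dy": 0, "dz": 40, "turn": 0},
    {"fingers": -0.4, "dx": 0, "dy": 0, "dz": 20, "turn": 0}
  ]
}}

```text
clock: 21.98
position: [0.4915, -0.2676, 0.2211]
ee_rot: [0.023, 0.722, -0.69, -0.045]
contact_force: [0.2, -0.6, 1.1]
width: 0.0598
```

Run:
```python
from h import *
tilt()
T,S,o=parts(names=("anvil1",))
goto((.5131,.3565),-.28-np.pi/2,.014)
cv2.imwrite("pics/p2.png",cv2.resize(T["pixels"][100:300,200:520,::-1],None,fx=2.4,fy=2.4))
```

```text
tool z axis [-0.097  0.029 -0.995]
anvil1 p0.74 [240. 232.] views 2 xy [0.5135 0.3566] yaw -0.282 1-iou 0.18 side d 0.009
anvil1 p0.59 [288. 259.] views 2 xy [0.4282 0.218 ] yaw 5.234 1-iou 0.11 side d 0.019
t 22.2 pos [ 0.4904 -0.2668  0.2173] ang -1.524 q6 0.93 w 0.0599 F [-0.4 -0.4  0.2] -> d mm [  22.7  623.3 -203.3] turn -0.326
```

View pics/p2.png

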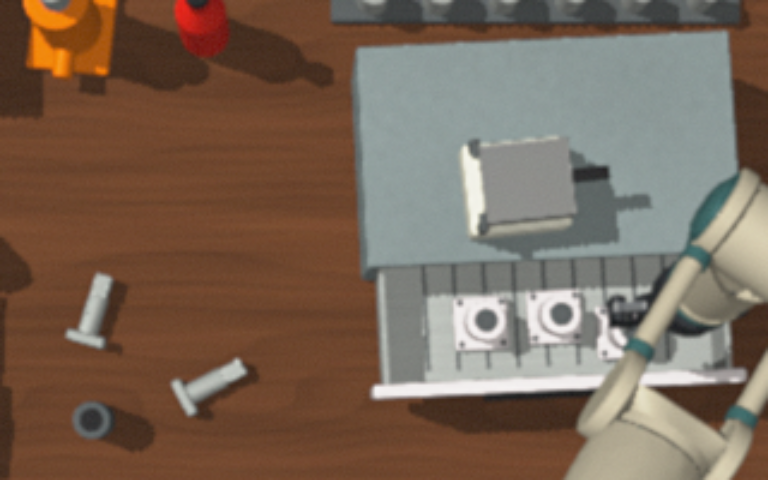

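The three housings stand upright in the drawer, at crop positions (485,322), (560,315) and (625,325). Both anvils are unmoved. I'll take anvil1 next.

Emit:
{"fn": "play_rows", "kwargs": {
  "series": [
    {"fingers": -0.4, "dx": 0, "dy": 36, "dz": 0, "turn": -0.02},
    {"fingers": -0.4, "dx": 0, "dy": 36, "dz": 0, "turn": -0.02},
    {"fingers": -0.4, "dx": 0, "dy": 36, "dz": 0, "turn": -0.02},
    {"fingers": -0.4, "dx": 0, "dy": 36, "dz": 0, "turn": -0.02},
    {"fingers": -0.4, "dx": 0, "dy": 36, "dz": 0, "turn": -0.02},
    {"fingers": -0.4, "dx": 0, "dy": 36, "dz": 0, "turn": -0.02},
    {"fingers": -0.4, "dx": 0, "dy": 36, "dz": 0, "turn": -0.02},
    {"fingers": -0.4, "dx": 2, "dy": 36, "dz": 0, "turn": -0.02},
    {"fingers": -0.4, "dx": 2, "dy": 36, "dz": 0, "turn": -0.02},
    {"fingers": -0.4, "dx": 2, "dy": 36, "dz": 0, "turn": -0.02},
    {"fingers": -0.4, "dx": 2, "dy": 36, "dz": 0, "turn": -0.02},
    {"fingers": -0.4, "dx": 2, "dy": 36, "dz": 0, "turn": -0.02},
    {"fingers": -0.4, "dx": 2, "dy": 36, "dz": -20, "turn": -0.02},
    {"fingers": -0.4, "dx": 2, "dy": 36, "dz": -20, "turn": -0.02},
    {"fingers": -0.4, "dx": 2, "dy": 36, "dz": -20, "turn": -0.02},
    {"fingers": -0.4, "dx": 2, "dy": 36, "dz": -20, "turn": -0.02},
    {"fingers": -0.4, "dx": 2, "dy": 20, "dz": -20, "turn": -0.01},
    {"fingers": -0.4, "dx": 0, "dy": 0, "dz": 0, "turn": 0}
  ]
}}

```text
clock: 23.68
position: [0.4908, 0.3476, 0.0893]
ee_rot: [-0.03, -0.587, 0.806, 0.064]
contact_force: [-0.5, 0.4, -0.4]
width: 0.0599
```

Run:
```python
from h import *
tilt();goto((.5133,.3566),-.28-np.pi/2,.014)
```

```text
tool z axis [-0.123  0.068 -0.99 ]
t 23.7 pos [0.4908 0.3476 0.0893] ang -1.883 q6 2.26 w 0.0599 F [-0.5  0.4 -0.4] -> d mm [ 22.5   9.  -75.3] turn 0.032
```

Emit:
{"fn": "play_rows", "kwargs": {
  "series": [
    {"fingers": -0.4, "dx": 11, "dy": 5, "dz": 0, "turn": 0.02},
    {"fingers": -0.4, "dx": 11, "dy": 4, "dz": 0, "turn": 0.01},
    {"fingers": -0.4, "dx": 0, "dy": 0, "dz": -20, "turn": 0},
    {"fingers": -0.4, "dx": 0, "dy": 0, "dz": -20, "turn": 0},
    {"fingers": -0.4, "dx": 0, "dy": 0, "dz": -10, "turn": 0},
    {"fingers": -0.4, "dx": 0, "dy": 0, "dz": 0, "turn": 0}
  ]
}}

```text
clock: 24.18
position: [0.5116, 0.3535, 0.0331]
ee_rot: [-0.037, -0.601, 0.796, 0.063]
contact_force: [-0.7, -0.3, -0.7]
width: 0.0595
```

Run:
```python
from h import *
tilt();goto((.5133,.3566),-.28-np.pi/2,.016)
```

```text
tool z axis [-0.134  0.057 -0.989]
t 24.2 pos [0.5116 0.3535 0.0331] ang -1.849 q6 2.22 w 0.0595 F [-0.7 -0.3 -0.7] -> d mm [  1.7   3.1 -17.1] turn -0.002
```

Emit:
{"fn": "play_rows", "kwargs": {
  "series": [
    {"fingers": -0.4, "dx": 2, "dy": 3, "dz": -9, "turn": 0},
    {"fingers": -0.4, "dx": 0, "dy": 0, "dz": -7, "turn": 0},
    {"fingers": 1, "dx": 0, "dy": 0, "dz": 0, "turn": 0},
    {"fingers": 1, "dx": 0, "dy": 0, "dz": 0, "turn": 0},
    {"fingers": 1, "dx": 0, "dy": 0, "dz": 0, "turn": 0},
    {"fingers": 1, "dx": 0, "dy": 0, "dz": 0, "turn": 0},
    {"fingers": 1, "dx": 0, "dy": 0, "dz": 0, "turn": 0},
    {"fingers": 1, "dx": 0, "dy": 0, "dz": 0, "turn": 0},
    {"fingers": 1, "dx": 0, "dy": 0, "dz": 15, "turn": 0},
    {"fingers": 1, "dx": 0, "dy": 0, "dz": 0, "turn": 0}
  ]
}}

```text
clock: 25.02
position: [0.5151, 0.355, 0.0331]
ee_rot: [-0.036, -0.6, 0.797, 0.063]
contact_force: [1.2, 0.3, -2.7]
width: 0.0211
```

Run:
```python
from h import *
tilt();goto(slot(-.19,.145),-1.521,.2)
```

```text
tool z axis [-0.132  0.057 -0.99 ]
t 25.0 pos [0.5151 0.355  0.0331] ang -1.851 q6 2.22 w 0.0211 F [ 1.2  0.3 -2.7] -> d mm [ -24.3 -390.6  166.9] turn 0.33
```

Emit:
{"fn": "play_rows", "kwargs": {
  "series": [
    {"fingers": 1, "dx": 0, "dy": 0, "dz": 30, "turn": 0},
    {"fingers": 1, "dx": 0, "dy": 0, "dz": 40, "turn": 0},
    {"fingers": 1, "dx": 0, "dy": 0, "dz": 40, "turn": 0},
    {"fingers": 1, "dx": 0, "dy": -15, "dz": 35, "turn": 0.02},
    {"fingers": 1, "dx": -2, "dy": -34, "dz": 10, "turn": 0.03},
    {"fingers": 1, "dx": -2, "dy": -34, "dz": 0, "turn": 0.03},
    {"fingers": 1, "dx": -2, "dy": -34, "dz": 0, "turn": 0.03},
    {"fingers": 1, "dx": -2, "dy": -34, "dz": 0, "turn": 0.03},
    {"fingers": 1, "dx": -2, "dy": -34, "dz": 0, "turn": 0.03},
    {"fingers": 1, "dx": -2, "dy": -34, "dz": 0, "turn": 0.03},
    {"fingers": 1, "dx": -2, "dy": -34, "dz": 0, "turn": 0.03},
    {"fingers": 1, "dx": -2, "dy": -34, "dz": 0, "turn": 0.03},
    {"fingers": 1, "dx": -2, "dy": -34, "dz": 0, "turn": 0.03},
    {"fingers": 1, "dx": -2, "dy": -34, "dz": 0, "turn": 0.03},
    {"fingers": 1, "dx": 0, "dy": -25, "dz": 0, "turn": 0},
    {"fingers": 1, "dx": 0, "dy": 0, "dz": 0, "turn": 0},
    {"fingers": 1, "dx": 0, "dy": 0, "dz": 0, "turn": 0}
  ]
}}

```text
clock: 26.43
position: [0.4877, -0.0402, 0.1862]
ee_rot: [0.046, 0.727, -0.683, -0.054]
contact_force: [-0.1, 0.9, -3.4]
width: 0.0206
```

Run:
```python
from h import *
tilt();goto(slot(-.195,.147),-1.521,.085)
```

```text
tool z axis [-0.142  0.007 -0.99 ]
t 26.4 pos [ 0.4877 -0.0402  0.1862] ang -1.507 q6 1.31 w 0.0206 F [-0.1  0.9 -3.4] -> d mm [  -2.     6.3 -101.2] turn -0.014
```

Emit:
{"fn": "play_rows", "kwargs": {
  "series": [
    {"fingers": 1, "dx": -1, "dy": 4, "dz": -15, "turn": 0},
    {"fingers": 1, "dx": -1, "dy": 4, "dz": -20, "turn": 0},
    {"fingers": 1, "dx": 0, "dy": 0, "dz": -20, "turn": 0},
    {"fingers": 1, "dx": 0, "dy": 0, "dz": -20, "turn": 0},
    {"fingers": 1, "dx": 0, "dy": 0, "dz": -12, "turn": 0},
    {"fingers": 1, "dx": 0, "dy": 0, "dz": -6, "turn": 0},
    {"fingers": 1, "dx": 0, "dy": 0, "dz": 0, "turn": 0}
  ]
}}

```text
clock: 27.02
position: [0.4861, -0.026, 0.0891]
ee_rot: [0.043, 0.728, -0.682, -0.054]
contact_force: [0.9, -0.4, -2.4]
width: 0.0208
```

Run:
```python
from h import *
tilt();goto(slot(-.195,.147),-1.521,.085)
```

```text
tool z axis [-0.137  0.011 -0.99 ]
t 27.0 pos [ 0.4861 -0.026   0.0891] ang -1.505 q6 1.33 w 0.0208 F [ 0.9 -0.4 -2.4] -> d mm [-0.4 -7.9 -4.1] turn -0.016
```

Emit:
{"fn": "play_rows", "kwargs": {
  "series": [
    {"fingers": 1, "dx": 0, "dy": -5, "dz": -3, "turn": -0.01},
    {"fingers": 1, "dx": 0, "dy": 0, "dz": -3, "turn": 0},
    {"fingers": 1, "dx": 0, "dy": 0, "dz": 0, "turn": 0},
    {"fingers": 0.1, "dx": 0, "dy": 0, "dz": 0, "turn": 0},
    {"fingers": 0.1, "dx": 0, "dy": 0, "dz": 0, "turn": 0},
    {"fingers": 0.1, "dx": 0, "dy": 0, "dz": 0, "turn": 0},
    {"fingers": 0.1, "dx": 0, "dy": 0, "dz": 0, "turn": 0},
    {"fingers": 0.1, "dx": 0, "dy": 0, "dz": 20, "turn": 0},
    {"fingers": 0.1, "dx": 0, "dy": 0, "dz": 35, "turn": 0},
    {"fingers": 0.1, "dx": 0, "dy": 0, "dz": 35, "turn": 0},
    {"fingers": -0.3, "dx": 0, "dy": 0, "dz": 30, "turn": 0},
    {"fingers": -0.3, "dx": 0, "dy": 0, "dz": 0, "turn": 0}
  ]
}}

```text
clock: 28.02
position: [0.4901, -0.0336, 0.2133]
ee_rot: [0.042, 0.726, -0.685, -0.048]
contact_force: [0.1, 0.4, 0.8]
width: 0.0557
```

Run:
```python
from h import *
tilt()
T,S,o=parts(names=("anvil1",))
goto((.4282,.218),5.234+np.pi/2,.016)
print([round(p[2]+np.pi/2-2*np.pi,3) for n,p,c in o])
```

```text
tool z axis [-0.127  0.006 -0.992]
anvil1 p0.71 [376. 248.] views 1 xy [ 0.4886 -0.0382] yaw 0.075 1-iou 0.51 side d 0.078
anvil1 p0.69 [292. 271.] views 2 xy [0.3969 0.2044] yaw 4.966 1-iou 0.12 side d 0.027
t 28.2 pos [ 0.4862 -0.0331  0.2068] ang -1.513 q6 1.32 w 0.0557 F [ 0.1 -1.1 -0.1] -> d mm [ -58.   251.1 -190.8] turn 2.035
[np.float64(-4.638), np.float64(0.254)]
```

Anvil2 has been knocked. It is now at (0.397, 0.204) with yaw -1.32. I'll go to its new pose and re-measure it there.

Emit:
{"fn": "play_rows", "kwargs": {
  "series": [
    {"fingers": -0.3, "dx": -6, "dy": 16, "dz": 0, "turn": 0.118},
    {"fingers": -0.3, "dx": -6, "dy": 16, "dz": 0, "turn": 0.118},
    {"fingers": -0.3, "dx": -6, "dy": 16, "dz": 0, "turn": 0.118},
    {"fingers": -0.3, "dx": -6, "dy": 16, "dz": 0, "turn": 0.118},
    {"fingers": -0.3, "dx": -6, "dy": 16, "dz": 0, "turn": 0.118},
    {"fingers": -0.3, "dx": -6, "dy": 16, "dz": 0, "turn": 0.118},
    {"fingers": -0.3, "dx": -6, "dy": 16, "dz": 0, "turn": 0.118},
    {"fingers": -0.3, "dx": -6, "dy": 16, "dz": 0, "turn": 0.118},
    {"fingers": -0.3, "dx": -6, "dy": 16, "dz": 0, "turn": 0.118},
    {"fingers": -0.3, "dx": -6, "dy": 16, "dz": 0, "turn": 0.118},
    {"fingers": -0.3, "dx": -6, "dy": 16, "dz": -10, "turn": 0.118},
    {"fingers": -0.3, "dx": -6, "dy": 16, "dz": -20, "turn": 0.118},
    {"fingers": -0.3, "dx": -6, "dy": 16, "dz": -25, "turn": 0.118},
    {"fingers": -0.3, "dx": -6, "dy": 16, "dz": -25, "turn": 0.118},
    {"fingers": -0.3, "dx": -6, "dy": 13, "dz": -20, "turn": 0.1},
    {"fingers": -0.3, "dx": 0, "dy": 0, "dz": 0, "turn": 0}
  ]
}}

```text
clock: 29.55
position: [0.3742, 0.2107, 0.0765]
ee_rot: [0.085, 0.983, 0.161, -0.015]
contact_force: [-0.8, -0.1, 0.5]
width: 0.0554
```

Run:
```python
from h import *
tilt()
T,S,o=parts(names=("anvil1",))
goto((.3969,.2044),.254,.018)
```

```text
tool z axis [-0.002 -0.173 -0.985]
anvil1 p0.77 [372. 240.] views 1 xy [ 0.4909 -0.0386] yaw 6.323 1-iou 0.15 side d 0.089
t 29.8 pos [0.3804 0.2105 0.0812] ang 0.318 q6 0.27 w 0.0555 F [-0.4  0.4  0.5] -> d mm [ 16.5  -6.1 -63.2] turn -0.064
```

Emit:
{"fn": "play_rows", "kwargs": {
  "series": [
    {"fingers": -0.3, "dx": 8, "dy": -3, "dz": 0, "turn": -0.03},
    {"fingers": -0.3, "dx": 8, "dy": -3, "dz": 0, "turn": -0.03},
    {"fingers": -0.3, "dx": 0, "dy": 0, "dz": -15, "turn": 0},
    {"fingers": -0.3, "dx": 0, "dy": 0, "dz": -15, "turn": 0},
    {"fingers": -0.3, "dx": 0, "dy": 0, "dz": -10, "turn": 0},
    {"fingers": -0.3, "dx": 0, "dy": 0, "dz": 0, "turn": 0}
  ]
}}

```text
clock: 30.25
position: [0.4104, 0.2021, 0.0465]
ee_rot: [0.082, 0.99, 0.116, -0.003]
contact_force: [-0.4, 0.6, 0.7]
width: 0.0556
```

Run:
```python
from h import *
tilt()
goto((.3969,.2044),.254,.019)
```

```text
tool z axis [ 0.013 -0.163 -0.986]
t 30.2 pos [0.4104 0.2021 0.0465] ang 0.233 q6 0.33 w 0.0556 F [-0.4  0.6  0.7] -> d mm [-13.5   2.3 -27.5] turn 0.021
```

Emit:
{"fn": "play_rows", "kwargs": {
  "series": [
    {"fingers": -0.3, "dx": -6, "dy": 1, "dz": 0, "turn": 0.01},
    {"fingers": -0.3, "dx": -5, "dy": 1, "dz": 0, "turn": 0.01},
    {"fingers": -0.3, "dx": 0, "dy": 0, "dz": 0, "turn": 0},
    {"fingers": -0.3, "dx": 0, "dy": 0, "dz": 0, "turn": 0}
  ]
}}

```text
clock: 30.58
position: [0.4028, 0.2032, 0.049]
ee_rot: [0.082, 0.989, 0.123, 0.0]
contact_force: [-0.2, 0.1, -0.5]
width: 0.0555
```

Run:
```python
from h import *
goto((.3969,.2044),.254,.019)
```

```text
t 30.6 pos [0.4028 0.2032 0.049 ] ang 0.248 q6 0.32 w 0.0555 F [-0.2  0.1 -0.5] -> d mm [ -5.9   1.2 -30. ] turn 0.006
```

Emit:
{"fn": "play_rows", "kwargs": {
  "series": [
    {"fingers": -0.3, "dx": -5, "dy": 1, "dz": -10, "turn": 0},
    {"fingers": -0.3, "dx": -1, "dy": 0, "dz": -10, "turn": 0},
    {"fingers": -0.3, "dx": 0, "dy": 0, "dz": -7, "turn": 0},
    {"fingers": -0.3, "dx": 0, "dy": 0, "dz": 0, "turn": 0}
  ]
}}

```text
clock: 30.92
position: [0.3986, 0.2054, 0.0242]
ee_rot: [0.081, 0.989, 0.123, 0.004]
contact_force: [-1.0, 0.3, -0.1]
width: 0.0558
```

Run:
```python
from h import *
goto((.3969,.2044),.254,.018)
```

```text
t 30.9 pos [0.3986 0.2054 0.0242] ang 0.248 q6 0.35 w 0.0558 F [-1.   0.3 -0.1] -> d mm [-1.7 -1.  -6.2] turn 0.006
```

Emit:
{"fn": "play_rows", "kwargs": {
  "series": [
    {"fingers": -0.3, "dx": 0, "dy": 0, "dz": -6, "turn": 0},
    {"fingers": 1, "dx": 0, "dy": 0, "dz": 0, "turn": 0},
    {"fingers": 1, "dx": 0, "dy": 0, "dz": 0, "turn": 0},
    {"fingers": 1, "dx": 0, "dy": 0, "dz": 0, "turn": 0},
    {"fingers": 1, "dx": 0, "dy": 0, "dz": 0, "turn": 0},
    {"fingers": 1, "dx": 0, "dy": 0, "dz": 0, "turn": 0},
    {"fingers": 1, "dx": 0, "dy": 0, "dz": 0, "turn": 0},
    {"fingers": 1, "dx": 0, "dy": 0, "dz": 0, "turn": 0},
    {"fingers": 1, "dx": 0, "dy": 0, "dz": 15, "turn": 0},
    {"fingers": 1, "dx": 0, "dy": 0, "dz": 0, "turn": 0}
  ]
}}

```text
clock: 31.75
position: [0.3988, 0.2057, 0.0335]
ee_rot: [0.081, 0.989, 0.123, 0.004]
contact_force: [-1.2, 0.2, -1.7]
width: 0.0207
```

Run:
```python
from h import *
tilt();goto(slot(-.195,-.155),-1.521,.2)
```

```text
tool z axis [ 0.027 -0.158 -0.987]
t 31.8 pos [0.3988 0.2057 0.0335] ang 0.247 q6 0.35 w 0.0207 F [-1.2  0.2 -1.7] -> d mm [ 102.  -541.2  166.5] turn -1.768
```

Emit:
{"fn": "play_rows", "kwargs": {
  "series": [
    {"fingers": 1, "dx": 0, "dy": 0, "dz": 30, "turn": 0},
    {"fingers": 1, "dx": 0, "dy": 0, "dz": 40, "turn": 0},
    {"fingers": 1, "dx": 0, "dy": 0, "dz": 40, "turn": 0},
    {"fingers": 1, "dx": 0, "dy": 0, "dz": 40, "turn": -0.05},
    {"fingers": 1, "dx": 6, "dy": -32, "dz": 10, "turn": -0.11},
    {"fingers": 1, "dx": 6, "dy": -34, "dz": 0, "turn": -0.11},
    {"fingers": 1, "dx": 6, "dy": -34, "dz": 0, "turn": -0.11},
    {"fingers": 1, "dx": 6, "dy": -34, "dz": 0, "turn": -0.11},
    {"fingers": 1, "dx": 6, "dy": -34, "dz": 0, "turn": -0.11},
    {"fingers": 1, "dx": 6, "dy": -34, "dz": 0, "turn": -0.11},
    {"fingers": 1, "dx": 6, "dy": -34, "dz": 0, "turn": -0.11},
    {"fingers": 1, "dx": 6, "dy": -34, "dz": 0, "turn": -0.11},
    {"fingers": 1, "dx": 6, "dy": -34, "dz": 0, "turn": -0.11},
    {"fingers": 1, "dx": 6, "dy": -34, "dz": 0, "turn": -0.11},
    {"fingers": 1, "dx": 6, "dy": -34, "dz": 0, "turn": -0.11},
    {"fingers": 1, "dx": 6, "dy": -34, "dz": 0, "turn": -0.11},
    {"fingers": 1, "dx": 6, "dy": -34, "dz": 0, "turn": -0.11},
    {"fingers": 1, "dx": 6, "dy": -34, "dz": 0, "turn": -0.11},
    {"fingers": 1, "dx": 6, "dy": -34, "dz": 0, "turn": -0.08},
    {"fingers": 1, "dx": 0, "dy": -20, "dz": 0, "turn": -0.04}
  ]
}}

```text
clock: 33.42
position: [0.4847, -0.3439, 0.188]
ee_rot: [0.05, 0.716, -0.694, -0.058]
contact_force: [-0.1, -0.4, -2.5]
width: 0.0207
```

Emit:
{"fn": "play_rows", "kwargs": {
  "series": [
    {"fingers": 1, "dx": 0, "dy": 0, "dz": 0, "turn": 0},
    {"fingers": 1, "dx": 0, "dy": 0, "dz": 0, "turn": 0}
  ]
}}

```text
clock: 33.58
position: [0.4841, -0.3503, 0.1847]
ee_rot: [0.051, 0.713, -0.697, -0.058]
contact_force: [-0.2, 0.3, -2.9]
width: 0.0206
```

Run:
```python
from h import *
tilt();goto(slot(-.195,-.153),-1.521,.087)
```

```text
tool z axis [-0.154  0.009 -0.988]
t 33.6 pos [ 0.4841 -0.3503  0.1847] ang -1.548 q6 0.88 w 0.0206 F [-0.2  0.3 -2.9] -> d mm [ 16.6  16.8 -97.7] turn 0.027
```

Emit:
{"fn": "play_rows", "kwargs": {
  "series": [
    {"fingers": 1, "dx": 6, "dy": 6, "dz": 0, "turn": 0.01},
    {"fingers": 1, "dx": 5, "dy": 5, "dz": 0, "turn": 0.01},
    {"fingers": 1, "dx": 0, "dy": 0, "dz": 0, "turn": 0},
    {"fingers": 1, "dx": 0, "dy": 0, "dz": -15, "turn": 0},
    {"fingers": 1, "dx": 0, "dy": 0, "dz": -15, "turn": 0},
    {"fingers": 1, "dx": 0, "dy": 0, "dz": 0, "turn": 0}
  ]
}}

```text
clock: 34.08
position: [0.497, -0.3304, 0.1535]
ee_rot: [0.05, 0.724, -0.686, -0.059]
contact_force: [-0.7, -0.0, -3.0]
width: 0.0207
```

Run:
```python
from h import *
tilt();goto(slot(-.195,-.153),-1.521,.087)
```

```text
tool z axis [-0.155  0.008 -0.988]
t 34.1 pos [ 0.497  -0.3304  0.1535] ang -1.517 q6 0.89 w 0.0207 F [-0.7 -0.  -3. ] -> d mm [  3.7  -3.  -66.5] turn -0.004
```

Emit:
{"fn": "play_rows", "kwargs": {
  "series": [
    {"fingers": 1, "dx": 2, "dy": -2, "dz": -15, "turn": 0},
    {"fingers": 1, "dx": 0, "dy": 0, "dz": -18, "turn": 0},
    {"fingers": 1, "dx": 0, "dy": 0, "dz": -15, "turn": 0},
    {"fingers": 1, "dx": 0, "dy": 0, "dz": -8, "turn": 0},
    {"fingers": 1, "dx": 0, "dy": 0, "dz": -4, "turn": 0},
    {"fingers": 1, "dx": 0, "dy": 0, "dz": 0, "turn": 0}
  ]
}}

```text
clock: 34.58
position: [0.5019, -0.3259, 0.0966]
ee_rot: [0.05, 0.727, -0.682, -0.057]
contact_force: [0.5, 0.2, -2.9]
width: 0.0207
```

Run:
```python
from h import *
tilt();goto(slot(-.195,-.153),-1.521,.085)
```

```text
tool z axis [-0.151  0.004 -0.989]
t 34.6 pos [ 0.5019 -0.3259  0.0966] ang -1.506 q6 0.9 w 0.0207 F [ 0.5  0.2 -2.9] -> d mm [ -1.2  -7.5 -11.6] turn -0.015
```

Emit:
{"fn": "play_rows", "kwargs": {
  "series": [
    {"fingers": 1, "dx": 0, "dy": -7, "dz": -2, "turn": -0.01},
    {"fingers": 1, "dx": 0, "dy": 0, "dz": -6, "turn": 0},
    {"fingers": 1, "dx": 0, "dy": 0, "dz": -4, "turn": 0},
    {"fingers": 1, "dx": 0, "dy": 0, "dz": 0, "turn": 0}
  ]
}}

```text
clock: 34.92
position: [0.5047, -0.3341, 0.0907]
ee_rot: [0.049, 0.724, -0.686, -0.053]
contact_force: [0.4, 0.1, -3.4]
width: 0.0204
```

Run:
```python
from h import *
tilt();goto(slot(-.195,-.153),-1.521,.085)
```

```text
tool z axis [-0.144  0.001 -0.99 ]
t 34.9 pos [ 0.5047 -0.3341  0.0907] ang -1.517 q6 0.91 w 0.0204 F [ 0.4  0.1 -3.4] -> d mm [-4.   0.6 -5.7] turn -0.004
```

Emit:
{"fn": "play_rows", "kwargs": {
  "series": [
    {"fingers": 1, "dx": 0, "dy": 0, "dz": -5, "turn": 0},
    {"fingers": 1, "dx": 0, "dy": 0, "dz": -2, "turn": 0},
    {"fingers": 0.25, "dx": 0, "dy": 0, "dz": 0, "turn": 0},
    {"fingers": 0.25, "dx": 0, "dy": 0, "dz": 0, "turn": 0},
    {"fingers": 0.25, "dx": 0, "dy": 0, "dz": 0, "turn": 0},
    {"fingers": 0.25, "dx": 0, "dy": 0, "dz": 0, "turn": 0},
    {"fingers": 0.25, "dx": 0, "dy": 0, "dz": 20, "turn": 0},
    {"fingers": 0.25, "dx": 0, "dy": 0, "dz": 35, "turn": 0},
    {"fingers": 0.25, "dx": 0, "dy": 0, "dz": 35, "turn": 0},
    {"fingers": 1, "dx": 0, "dy": 0, "dz": 30, "turn": 0},
    {"fingers": 1, "dx": -20, "dy": 0, "dz": 0, "turn": 0},
    {"fingers": 1, "dx": -35, "dy": 0, "dz": 0, "turn": 0},
    {"fingers": 1, "dx": -40, "dy": 0, "dz": 0, "turn": 0},
    {"fingers": 1, "dx": -40, "dy": 0, "dz": 0, "turn": 0},
    {"fingers": 1, "dx": -40, "dy": 0, "dz": 0, "turn": 0},
    {"fingers": 1, "dx": -20, "dy": 0, "dz": 0, "turn": 0},
    {"fingers": 1, "dx": 0, "dy": 0, "dz": 0, "turn": 0}
  ]
}}

```text
clock: 36.33
position: [0.3065, -0.3387, 0.2154]
ee_rot: [0.05, 0.724, -0.687, -0.044]
contact_force: [-0.4, 0.6, 0.5]
width: -0.0
```

Run:
```python
from h import *
tilt();goto(slot(-.3,-.13),-1.521,.11)
T=get_image("top"); S=get_image("side")
cv2.imwrite("pics/p3.png",np.hstack([cv2.resize(T["pixels"][180:280,340:520,::-1],None,fx=2.2,fy=2.2),cv2.resize(S["pixels"][100:200,230:400,::-1],(374,220))]))
```

```text
tool z axis [-0.133 -0.012 -0.991]
t 36.3 pos [ 0.3065 -0.3387  0.2154] ang -1.518 q6 0.65 w -0.0 F [-0.4  0.6  0.5] -> d mm [  88.2   22.9 -105.4] turn -0.003
```

View pics/p3.png

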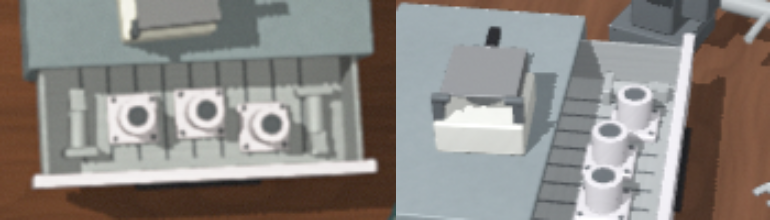

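All five parts lie in the drawer: anvils at both ends and housings between, none above the rim. Now I'll bring the closed fingers in front of the panel, on the -y side clear of the box.

Emit:
{"fn": "play_rows", "kwargs": {
  "series": [
    {"fingers": 1, "dx": 0, "dy": 15, "dz": -25, "turn": 0},
    {"fingers": 1, "dx": 0, "dy": 15, "dz": -25, "turn": 0},
    {"fingers": 1, "dx": 0, "dy": 0, "dz": -25, "turn": 0},
    {"fingers": 1, "dx": 0, "dy": 0, "dz": -20, "turn": 0},
    {"fingers": 1, "dx": 0, "dy": 0, "dz": 0, "turn": 0}
  ]
}}

```text
clock: 36.85
position: [0.3195, -0.3137, 0.1193]
ee_rot: [0.049, 0.725, -0.686, -0.034]
contact_force: [-1.1, 0.2, -1.1]
width: -0.0002
```

Run:
```python
from h import *
tilt();goto(slot(-.295,-.12),-1.521,.115);goto(slot(-.15,-.12),-1.521,.115)
```

```text
tool z axis [-0.117 -0.024 -0.993]
t 36.9 pos [ 0.3195 -0.3137  0.1193] ang -1.516 q6 0.73 w -0.0002 F [-1.1  0.2 -1.1] -> d mm [79.7  8.1 -4.3] turn -0.005
t 36.9 pos [ 0.3195 -0.3137  0.1193] ang -1.516 q6 0.73 w -0.0002 F [-1.1  0.2 -1.1] -> d mm [224.5  15.4  -4.3] turn -0.005
```

Emit:
{"fn": "play_rows", "kwargs": {
  "series": [
    {"fingers": 1, "dx": 18, "dy": 1, "dz": -2, "turn": 0},
    {"fingers": 1, "dx": 18, "dy": 1, "dz": -2, "turn": 0},
    {"fingers": 1, "dx": 18, "dy": 1, "dz": 0, "turn": 0},
    {"fingers": 1, "dx": 12, "dy": 1, "dz": 0, "turn": 0},
    {"fingers": 1, "dx": 10, "dy": 1, "dz": 0, "turn": 0},
    {"fingers": 1, "dx": 10, "dy": 1, "dz": 0, "turn": 0},
    {"fingers": 1, "dx": 10, "dy": 1, "dz": 0, "turn": 0},
    {"fingers": 1, "dx": 10, "dy": 1, "dz": 0, "turn": 0},
    {"fingers": 1, "dx": 10, "dy": 1, "dz": 0, "turn": 0},
    {"fingers": 1, "dx": 10, "dy": 1, "dz": 0, "turn": 0},
    {"fingers": 1, "dx": 10, "dy": 1, "dz": 0, "turn": 0},
    {"fingers": 1, "dx": 10, "dy": 1, "dz": 0, "turn": 0}
  ]
}}

```text
clock: 37.85
position: [0.478, -0.3053, 0.1172]
ee_rot: [0.053, 0.726, -0.684, -0.035]
contact_force: [-2.4, -2.5, 0.2]
width: -0.0
```

Run:
```python
from h import *
tilt();goto(slot(-.15,-.12),-1.521,.115)
```

```text
tool z axis [-0.124 -0.03  -0.992]
t 37.9 pos [ 0.478  -0.3053  0.1172] ang -1.511 q6 0.93 w -0.0 F [-2.4 -2.5  0.2] -> d mm [66.   7.  -2.2] turn -0.01
```

Emit:
{"fn": "play_rows", "kwargs": {
  "series": [
    {"fingers": 1, "dx": 9, "dy": 1, "dz": 0, "turn": 0},
    {"fingers": 1, "dx": 9, "dy": 1, "dz": 0, "turn": 0},
    {"fingers": 1, "dx": 9, "dy": 1, "dz": 0, "turn": 0},
    {"fingers": 1, "dx": 9, "dy": 1, "dz": 0, "turn": 0},
    {"fingers": 1, "dx": 9, "dy": 1, "dz": 0, "turn": 0},
    {"fingers": 1, "dx": 9, "dy": 0, "dz": 0, "turn": 0}
  ]
}}

```text
clock: 38.35
position: [0.5305, -0.3002, 0.1175]
ee_rot: [0.06, 0.726, -0.683, -0.041]
contact_force: [-23.6, -4.7, 9.2]
width: 0.0005
```

Run:
```python
from h import *
tilt();goto(slot(-.15,-.12),-1.521,.115)
```

```text
tool z axis [-0.141 -0.031 -0.99 ]
t 38.4 pos [ 0.5305 -0.3002  0.1175] ang -1.51 q6 0.98 w 0.0005 F [-23.6  -4.7   9.2] -> d mm [13.5  1.9 -2.5] turn -0.011
```

Run:
```python
from h import *
T=get_image("top"); S=get_image("side")
print(get_state()["contact_force"])
cv2.imwrite("pics/p4.png",np.hstack([cv2.resize(T["pixels"][100:240,335:525,::-1],(542,400)),cv2.resize(S["pixels"][90:250,180:380,::-1],(500,400))])[:, :])
a=cv2.imread("pics/p4.png"); cv2.imwrite("pics/p4.png",cv2.resize(a,(800,307)))
```

```text
[-1.08149062 -0.93403178  0.93204193]
```

View pics/p4.png

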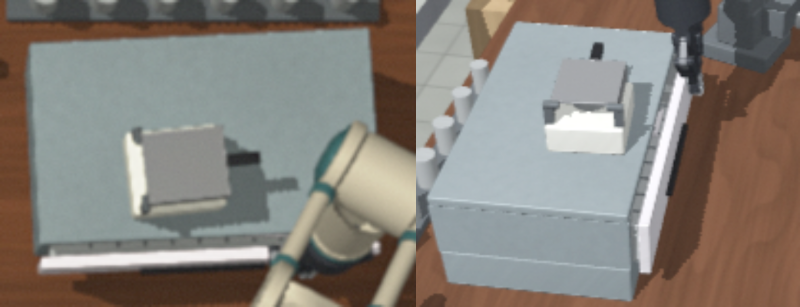

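The drawer is nearly shut, with a gap of about 1-2 cm visible along the panel. That is the detent, so I'll keep pushing.

Emit:
{"fn": "play_rows", "kwargs": {
  "series": [
    {"fingers": 1, "dx": 8, "dy": 0, "dz": 0, "turn": 0},
    {"fingers": 1, "dx": 8, "dy": 0, "dz": 0, "turn": 0},
    {"fingers": 1, "dx": 6, "dy": 0, "dz": 0, "turn": 0}
  ]
}}

```text
clock: 38.7
position: [0.5445, -0.2993, 0.1177]
ee_rot: [0.066, 0.726, -0.683, -0.05]
contact_force: [-18.7, -4.3, 8.4]
width: -0.0
```

Run:
```python
from h import *
tilt();goto(slot(-.15,-.12),-1.521,.115)
```

```text
tool z axis [-0.163 -0.028 -0.986]
t 38.7 pos [ 0.5445 -0.2993  0.1177] ang -1.51 q6 1.0 w -0.0 F [-18.7  -4.3   8.4] -> d mm [-0.5  1.  -2.7] turn -0.011
```

Emit:
{"fn": "play_rows", "kwargs": {
  "series": [
    {"fingers": 1, "dx": 8, "dy": 0, "dz": 0, "turn": 0},
    {"fingers": 1, "dx": 8, "dy": 0, "dz": 0, "turn": 0}
  ]
}}

```text
clock: 38.87
position: [0.5439, -0.2993, 0.1183]
ee_rot: [0.079, 0.725, -0.682, -0.065]
contact_force: [-20.2, -2.8, 5.6]
width: 0.0001
```

Run:
```python
from h import *
tilt();goto(slot(-.15,-.12),-1.521,.115)
```

```text
tool z axis [-0.202 -0.025 -0.979]
t 38.9 pos [ 0.5439 -0.2993  0.1183] ang -1.51 q6 1.01 w 0.0001 F [-20.2  -2.8   5.6] -> d mm [ 0.1  1.  -3.3] turn -0.011
```

The TCP no longer advances against about 20 N, so the drawer should be at its stop. I'll back off and look.

Emit:
{"fn": "play_rows", "kwargs": {
  "series": [
    {"fingers": 1, "dx": -25, "dy": 0, "dz": 0, "turn": 0},
    {"fingers": 1, "dx": -35, "dy": 0, "dz": 0, "turn": 0},
    {"fingers": 1, "dx": -40, "dy": 0, "dz": 10, "turn": 0},
    {"fingers": 1, "dx": -40, "dy": -20, "dz": 35, "turn": 0},
    {"fingers": 1, "dx": 0, "dy": -30, "dz": 40, "turn": 0},
    {"fingers": 1, "dx": 0, "dy": -30, "dz": 40, "turn": 0},
    {"fingers": 1, "dx": 0, "dy": -30, "dz": 30, "turn": 0},
    {"fingers": 1, "dx": 0, "dy": 0, "dz": 0, "turn": 0}
  ]
}}

```text
clock: 39.53
position: [0.4123, -0.3934, 0.2606]
ee_rot: [0.072, 0.726, -0.68, -0.071]
contact_force: [0.7, -0.5, 1.2]
width: -0.0001
```

Run:
```python
from h import *
tilt();goto(slot(-.042,-.09),-1.521,.115)
T=get_image("top"); S=get_image("side")
print(get_state()["qpos"].round(3))
a=np.hstack([cv2.resize(T["pixels"][100:240,335:525,::-1],(543,400)),cv2.resize(S["pixels"][90:250,180:380,::-1],(500,400))]); cv2.imwrite("pics/p5.png",cv2.resize(a,(800,307)))
def loc(w): c,s=np.cos(WP[2]),np.sin(WP[2]); d=w[:2]-WP[:2]; return np.array([c*d[0]+s*d[1],-s*d[0]+c*d[1]])
for n in ("cover","cover_tab","startbox"):
    for g in (T,S):
        d=masks_of(g,n)[0]; print(n,round(d["p"],2),d["xy"])
```

```text
tool z axis [-0.201 -0.009 -0.98 ]
t 39.5 pos [ 0.4123 -0.3934  0.2606] ang -1.505 q6 0.73 w -0.0001 F [ 0.7 -0.5  1.2] -> d mm [ 238.1  130.5 -145.6] turn -0.016
[-0.788  0.342  1.393 -0.146  1.556  0.728]
cover 0.94 [421.2, 176.5]
cover 0.86 [273.5, 134.2]
cover_tab 0.56 [419.5, 174.5]
cover_tab 0.9 [272.2, 133.5]
startbox 0.81 [413.2, 176.1]
startbox 0.71 [270.6, 148.9]
```

View pics/p5.png

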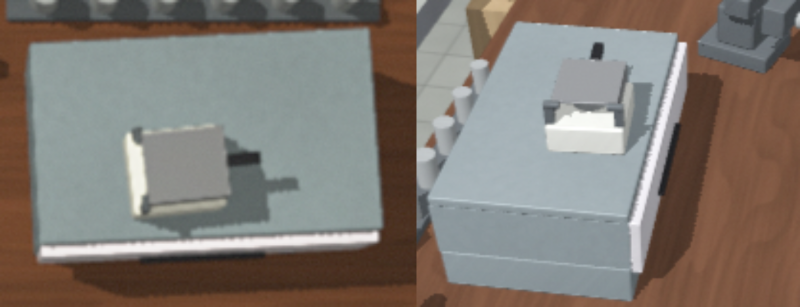

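The drawer now looks flush along its whole width. Next I'll measure the black tab precisely in both views and check the panel position.

Run:
```python
from h import *
T=get_image("top"); S=get_image("side")
def loc(w): c,s=np.cos(WP[2]),np.sin(WP[2]); d=w[:2]-WP[:2]; return np.array([c*d[0]+s*d[1],-s*d[0]+c*d[1]])
def dark(g,x0,x1,y0,y1):
    m=g["pixels"][y0:y1,x0:x1].max(2)<45; n,l,st,c=cv2.connectedComponentsWithStats(m.astype(np.uint8))
    for i in range(1,n):
        if st[i,4]>15: print("  comp",st[i,:5]+[x0,y0,0,0,0],(c[i]+[x0,y0]).round(1)); yield c[i]+[x0,y0],np.argwhere(l==i)[:,::-1]+[x0,y0]
for c,p in dark(T,434,462,160,190):
    w=ray(T,c,.223); print("top",w.round(4),loc(w).round(4)); 
    r=cv2.minAreaRect(p.astype(np.float32)); print([loc(ray(T,q,.223)).round(4) for q in cv2.boxPoints(r)])
for c,p in dark(S,260,290,105,130): print("side",ray(S,c,.22).round(4),loc(ray(S,c,.22)).round(4))
# panel: bright pixels rows along columns
for col in (370,430,490):
    v=T["pixels"][195:235,col].astype(int).min(1); b=np.nonzero(v>195)[0]+195
    print(col,b.min(),b.max(),loc(ray(T,(col,b.max()+.5),.134)).round(4),loc(ray(T,(col,b.min()-.5),.134)).round(4))
goto(slot(-.043,-.0365),.05,.217)
```

```text
370 212 215 [-0.1352  0.1633] [-0.1244  0.1627]
430 210 213 [-0.1376  0.0013] [-0.1268  0.0007]
490 207 210 [-0.1373 -0.1609] [-0.1265 -0.1617]
t 40.0 pos [ 0.4093 -0.3857  0.2537] ang -1.5 q6 0.73 w 0.0 F [ 0.3 -0.9 -0.1] -> d mm [237.4 176.2 -36.7] turn 1.55
```

The panel's outer face measures at local x of about -0.137, against -0.139 expected when home, so it is seated. I'll loosen the tab threshold.

Run:
```python
from h import *
T=get_image("top"); S=get_image("side")
def loc(w): c,s=np.cos(WP[2]),np.sin(WP[2]); d=w[:2]-WP[:2]; return np.array([c*d[0]+s*d[1],-s*d[0]+c*d[1]])
for g,(x0,x1,y0,y1),th in((T,(436,460,162,184),75),(S,(262,290,108,126),75)):
    v=g["pixels"][y0:y1,x0:x1].max(2); print(v.min()); m=(v<th).astype(np.uint8)
    n,l,st,c=cv2.connectedComponentsWithStats(m)
    i=1+np.argmax(st[1:,4]); p=(np.argwhere(l==i)[:,::-1]+[x0,y0]).astype(np.float32); print(st[i],(c[i]+[x0,y0]).round(1))
    print([loc(ray(g,q,.22)).round(4) for q in cv2.boxPoints(cv2.minAreaRect(p))],"c",loc(ray(g,c[i]+[x0,y0],.22)).round(4))
```

```text
40
[ 3  7 15  7 81] [445.4 172.1]
[array([-0.0346, -0.0111]), array([-0.0318, -0.0478]), array([-0.0468, -0.0487]), array([-0.0497, -0.0121])] c [-0.0414 -0.0289]
47
[ 9  5  6  8 35] [273.8 116.2]
[array([-0.0351, -0.0172]), array([-0.0329, -0.0494]), array([-0.0453, -0.0456]), array([-0.0473, -0.0136])] c [-0.0402 -0.0308]
```

Emit:
{"fn": "play_rows", "kwargs": {
  "series": [
    {"fingers": -0.05, "dx": 0, "dy": 0, "dz": 25, "turn": 0.1},
    {"fingers": -0.05, "dx": 10, "dy": 8, "dz": 25, "turn": 0.11},
    {"fingers": -0.05, "dx": 17, "dy": 13, "dz": 10, "turn": 0.11},
    {"fingers": -0.05, "dx": 17, "dy": 13, "dz": 0, "turn": 0.11},
    {"fingers": -0.05, "dx": 17, "dy": 13, "dz": 0, "turn": 0.11},
    {"fingers": -0.05, "dx": 17, "dy": 13, "dz": 0, "turn": 0.11},
    {"fingers": -0.05, "dx": 17, "dy": 13, "dz": 0, "turn": 0.11},
    {"fingers": -0.05, "dx": 17, "dy": 13, "dz": 0, "turn": 0.11},
    {"fingers": -0.05, "dx": 17, "dy": 13, "dz": 0, "turn": 0.11},
    {"fingers": -0.05, "dx": 17, "dy": 13, "dz": 0, "turn": 0.11},
    {"fingers": -0.05, "dx": 17, "dy": 13, "dz": 0, "turn": 0.11},
    {"fingers": -0.05, "dx": 17, "dy": 13, "dz": 0, "turn": 0.11},
    {"fingers": -0.05, "dx": 17, "dy": 13, "dz": 0, "turn": 0.11},
    {"fingers": -0.05, "dx": 17, "dy": 13, "dz": 0, "turn": 0.11},
    {"fingers": -0.05, "dx": 17, "dy": 10, "dz": 0, "turn": 0.06},
    {"fingers": -0.05, "dx": 0, "dy": 0, "dz": 0, "turn": 0},
    {"fingers": -0.05, "dx": 0, "dy": 0, "dz": 0, "turn": 0}
  ]
}}

```text
clock: 41.55
position: [0.6491, -0.1994, 0.3144]
ee_rot: [0.108, 0.991, 0.084, -0.001]
contact_force: [0.4, -0.3, -0.0]
width: 0.0446
```

```bash
cat >> h.py <<'E'
PHI=.085; U=np.array([np.sin(PHI),-np.cos(PHI),0]); TAB=np.array([*slot(-.041,-.0305),.217]); HIN=TAB-.12*U
def arc(th,R): return HIN+R*np.cos(th)*U+np.array([0,0,R*np.sin(th)])
E
python3 - <<'E'
from h import *
tilt(); p=arc(0,.126); print(TAB.round(4),HIN.round(4)); goto(p[:2],.085,.217)
E
```

```text
tool z axis [ 0.017 -0.215 -0.976]
[ 0.6484 -0.2034  0.217 ] [ 0.6382 -0.0838  0.217 ]
t 41.5 pos [ 0.6491 -0.1994  0.3144] ang 0.17 q6 -0.46 w 0.0446 F [ 0.4 -0.3 -0. ] -> d mm [ -0.2 -10.  -97.4] turn -0.085
```

Emit:
{"fn": "play_rows", "kwargs": {
  "series": [
    {"fingers": -0.05, "dx": 0, "dy": -4, "dz": -10, "turn": -0.04},
    {"fingers": -0.05, "dx": 0, "dy": -4, "dz": -15, "turn": -0.04},
    {"fingers": -0.05, "dx": 0, "dy": 0, "dz": -20, "turn": 0},
    {"fingers": -0.05, "dx": 0, "dy": 0, "dz": -10, "turn": 0},
    {"fingers": -0.05, "dx": 0, "dy": 0, "dz": 0, "turn": 0}
  ]
}}

```text
clock: 41.97
position: [0.6464, -0.2097, 0.2591]
ee_rot: [0.11, 0.993, 0.039, -0.005]
contact_force: [0.7, -0.5, 0.2]
width: 0.0451
```

Run:
```python
from h import *
tilt(); p=arc(0,.126); goto(p[:2],.085,.217)
```

```text
tool z axis [-0.002 -0.218 -0.976]
t 42.0 pos [ 0.6464 -0.2097  0.2591] ang 0.079 q6 -0.35 w 0.0451 F [ 0.7 -0.5  0.2] -> d mm [  2.4   0.3 -42.1] turn 0.006
```

Emit:
{"fn": "play_rows", "kwargs": {
  "series": [
    {"fingers": -0.05, "dx": 1, "dy": 0, "dz": -12, "turn": 0},
    {"fingers": -0.05, "dx": 1, "dy": 0, "dz": -14, "turn": 0},
    {"fingers": -0.05, "dx": 0, "dy": 0, "dz": -10, "turn": 0},
    {"fingers": -0.05, "dx": 0, "dy": 0, "dz": -3, "turn": 0},
    {"fingers": -0.05, "dx": 0, "dy": 0, "dz": 0, "turn": 0}
  ]
}}

```text
clock: 42.38
position: [0.6478, -0.2116, 0.2196]
ee_rot: [0.11, 0.993, 0.038, -0.004]
contact_force: [-0.4, -0.2, 0.4]
width: 0.0448
```

Run:
```python
from h import *
tilt(); p=arc(0,.126); goto(p[:2],.085,.217)
```

```text
tool z axis [-0.    -0.22  -0.976]
t 42.4 pos [ 0.6478 -0.2116  0.2196] ang 0.076 q6 -0.33 w 0.0448 F [-0.4 -0.2  0.4] -> d mm [ 1.1  2.2 -2.6] turn 0.009
```

Emit:
{"fn": "play_rows", "kwargs": {
  "series": [
    {"fingers": 1, "dx": 0, "dy": 0, "dz": -1, "turn": 0},
    {"fingers": 1, "dx": 0, "dy": 0, "dz": 0, "turn": 0},
    {"fingers": 1, "dx": 0, "dy": 0, "dz": 0, "turn": 0},
    {"fingers": 1, "dx": 0, "dy": 0, "dz": 0, "turn": 0},
    {"fingers": 1, "dx": 0, "dy": 0, "dz": 0, "turn": 0},
    {"fingers": 1, "dx": 0, "dy": 0, "dz": 0, "turn": 0}
  ],
  "squeeze": 30
}}

```text
clock: 42.88
position: [0.6508, -0.2116, 0.2217]
ee_rot: [0.112, 0.993, 0.039, -0.001]
contact_force: [-0.4, 0.6, -1.4]
width: 0.0131
```

Run:
```python
from h import *
tilt(); p0=np.array(get_state()["position"]); d=p0-HIN; R=np.hypot(d@U,d[2]); th0=np.arctan2(d[2],d@U); print("R",R,"th0",th0)
p=arc(0,.126); goto(p[:2],.085,.217)
th=[th0+.13*i for i in range(16)]
for i in range(15): print(round(th[i+1],2),((arc(th[i+1],R)-arc(th[i],R))*1000).round(1))
```

```text
tool z axis [ 0.008 -0.222 -0.975]
R 0.12840396506202215 th0 0.03657125956011139
t 42.9 pos [ 0.6508 -0.2116  0.2217] ang 0.079 q6 -0.33 w 0.0131 F [-0.4  0.6 -1.4] -> d mm [-1.9  2.2 -4.7] turn 0.006
0.17 [-0.1  1.7 16.6]
0.3 [-0.3  3.8 16.2]
0.43 [-0.5  5.9 15.6]
0.56 [-0.7  7.8 14.7]
0.69 [-0.8  9.7 13.6]
0.82 [-1.  11.3 12.2]
0.95 [-1.1 12.8 10.6]
1.08 [-1.2 14.1  8.8]
1.21 [-1.3 15.1  6.9]
1.34 [-1.4 15.9  4.9]
1.47 [-1.4 16.4  2.8]
1.6 [-1.4 16.6  0.7]
1.73 [-1.4 16.6 -1.5]
1.86 [-1.4 16.2 -3.7]
1.99 [-1.3 15.6 -5.7]
```

Emit:
{"fn": "play_rows", "kwargs": {
  "series": [
    {"fingers": 1, "dx": 0, "dy": 2, "dz": 16, "turn": 0},
    {"fingers": 1, "dx": 0, "dy": 4, "dz": 16, "turn": 0},
    {"fingers": 1, "dx": 0, "dy": 6, "dz": 15, "turn": 0},
    {"fingers": 1, "dx": -1, "dy": 8, "dz": 14, "turn": 0},
    {"fingers": 1, "dx": -1, "dy": 9, "dz": 13, "turn": 0}
  ]
}}

```text
clock: 43.3
position: [0.648, -0.1847, 0.2931]
ee_rot: [0.112, 0.993, 0.04, -0.004]
contact_force: [1.8, 1.8, -4.0]
width: 0.0129
```

```bash
cat >> h.py <<'E'
def arcstep(R,step=.13,end=2.0):
    tilt(); s=get_state(); p0=np.array(s["position"]); d=p0-HIN; th=np.arctan2(d[2],d@U)
    print("t",s["clock"],"R now",np.hypot(d@U,d[2]).round(4),"th",th.round(3),"w",s["width"],"F",np.round(s["contact_force"],1),"q",s["qpos"].round(2))
    p=p0
    while th<end:
        th+=step; n=arc(th,R); print(round(th,2),((n-p)*1000).round(1)); p=n
E
python3 -c "
from h import *
arcstep(.1284)"
```

```text
tool z axis [ 0.001 -0.223 -0.975]
t 43.3 R now 0.1267 th 0.644 w 0.012947604079949007 F [ 1.8  1.8 -4. ] q [-0.27  0.38  1.24 -0.22  1.46 -0.33]
0.77 [-2.   9.4 13.7]
0.9 [-1.1 12.4 11.1]
1.03 [-1.2 13.7  9.4]
1.16 [-1.3 14.8  7.6]
1.29 [-1.3 15.7  5.6]
1.42 [-1.4 16.2  3.5]
1.55 [-1.4 16.6  1.4]
1.68 [-1.4 16.6 -0.8]
1.81 [-1.4 16.4 -3. ]
1.94 [-1.3 15.8 -5.1]
2.07 [-1.3 15.  -7.1]
```

Following well: θ is about 0.64 and the force is small. Continuing.

Emit:
{"fn": "play_rows", "kwargs": {
  "series": [
    {"fingers": 1, "dx": -1, "dy": 10, "dz": 13, "turn": 0},
    {"fingers": 1, "dx": -1, "dy": 12, "dz": 11, "turn": 0},
    {"fingers": 1, "dx": -1, "dy": 14, "dz": 9, "turn": 0},
    {"fingers": 1, "dx": -1, "dy": 15, "dz": 7, "turn": 0},
    {"fingers": 1, "dx": -1, "dy": 15, "dz": 5, "turn": 0}
  ]
}}

```text
clock: 43.72
position: [0.6409, -0.117, 0.3393]
ee_rot: [0.113, 0.993, 0.037, -0.006]
contact_force: [-1.2, -1.5, -3.6]
width: 0.0134
```

```bash
python3 -c "
from h import *
arcstep(.1284)"
```

```text
tool z axis [-0.004 -0.224 -0.974]
t 43.7167 R now 0.1268 th 1.305 w 0.013361551510885795 F [-1.2 -1.5 -3.6] q [-0.17  0.35  1.18 -0.22  1.57 -0.25]
1.43 [-1.2 15.9  4.9]
1.56 [-1.4 16.6  1.2]
1.69 [-1.4 16.6 -1. ]
1.82 [-1.4 16.3 -3.1]
1.95 [-1.3 15.8 -5.2]
2.08 [-1.3 15.  -7.2]
```

Emit:
{"fn": "play_rows", "kwargs": {
  "series": [
    {"fingers": 1, "dx": -1, "dy": 16, "dz": 4, "turn": 0},
    {"fingers": 1, "dx": -1, "dy": 16, "dz": 1, "turn": 0},
    {"fingers": 1, "dx": -1, "dy": 16, "dz": -1, "turn": 0},
    {"fingers": 1, "dx": -1, "dy": 16, "dz": -3, "turn": 0},
    {"fingers": 1, "dx": -1, "dy": 10, "dz": -4, "turn": 0}
  ]
}}

```text
clock: 44.13
position: [0.6323, -0.0372, 0.3385]
ee_rot: [0.115, 0.993, 0.036, -0.008]
contact_force: [-0.5, -1.1, 1.3]
width: 0.0132
```

```bash
python3 -c "
from h import *
arcstep(.1284,end=2.1)"
```

```text
tool z axis [-0.007 -0.229 -0.974]
t 44.1333 R now 0.1302 th 1.94 w 0.013159262998762142 F [-0.5 -1.1  1.3] q [-0.04  0.34  1.2  -0.23  1.6  -0.12]
2.07 [ 0.7 14.6 -8.7]
2.2 [-1.2 14.  -8.9]
```

Emit:
{"fn": "play_rows", "kwargs": {
  "series": [
    {"fingers": 1, "dx": 0, "dy": 8, "dz": -4, "turn": 0},
    {"fingers": 1, "dx": 0, "dy": 0, "dz": 0, "turn": 0},
    {"fingers": 0.1, "dx": 0, "dy": 0, "dz": 0, "turn": 0},
    {"fingers": 0.1, "dx": 0, "dy": 0, "dz": 0, "turn": 0},
    {"fingers": 0.1, "dx": 0, "dy": 0, "dz": 0, "turn": 0},
    {"fingers": 0.1, "dx": 0, "dy": 0, "dz": 0, "turn": 0},
    {"fingers": 0.1, "dx": 0, "dy": 0, "dz": 15, "turn": 0},
    {"fingers": 0.1, "dx": 0, "dy": 0, "dz": 25, "turn": 0},
    {"fingers": 0.1, "dx": 0, "dy": 0, "dz": 30, "turn": 0},
    {"fingers": 0.1, "dx": 0, "dy": -10, "dz": 20, "turn": 0},
    {"fingers": 1, "dx": 0, "dy": -30, "dz": 0, "turn": 0},
    {"fingers": 1, "dx": 0, "dy": -35, "dz": 0, "turn": 0},
    {"fingers": 1, "dx": 0, "dy": -35, "dz": 0, "turn": 0},
    {"fingers": 1, "dx": 0, "dy": -35, "dz": 0, "turn": 0},
    {"fingers": 1, "dx": 0, "dy": -20, "dz": 0, "turn": 0},
    {"fingers": 1, "dx": 0, "dy": 0, "dz": 0, "turn": 0}
  ]
}}

```text
clock: 45.47
position: [0.6325, -0.1998, 0.4305]
ee_rot: [0.114, 0.993, 0.036, -0.004]
contact_force: [-0.1, 0.6, 0.6]
width: 0.0002
```

Run:
```python
from h import *
tilt(); goto(slot(-.045,.045),.085,.3)
T=get_image("top"); S=get_image("side")
a=np.hstack([cv2.resize(T["pixels"][100:240,335:525,::-1],(543,400)),cv2.resize(S["pixels"][60:220,180:380,::-1],(500,400))]); cv2.imwrite("pics/p6.png",cv2.resize(a,(800,307)))
for n in ("start_top","startbox","cover"):
    for g in (T,S):
        for d in masks_of(g,n)[:1]: print(n,round(d["p"],2),d["xy"],ray(g,d["xy"],.212).round(4))
```

```text
tool z axis [-0.    -0.226 -0.974]
t 45.5 pos [ 0.6325 -0.1998  0.4305] ang 0.073 q6 -0.42 w 0.0002 F [-0.1  0.6  0.6] -> d mm [   8.1   71.6 -130.5] turn 0.012
start_top 0.36 [398.3, 172.8] [ 0.6473 -0.0818  0.212 ]
startbox 0.81 [397.4, 174.4] [ 0.6431 -0.0795  0.212 ]
startbox 0.61 [268.6, 144.8] [ 0.6339 -0.0908  0.212 ]
cover 0.67 [389.6, 176.0] [ 0.6389 -0.0593  0.212 ]
cover 0.71 [265.1, 135.5] [ 0.6523 -0.1273  0.212 ]
```

View pics/p6.png

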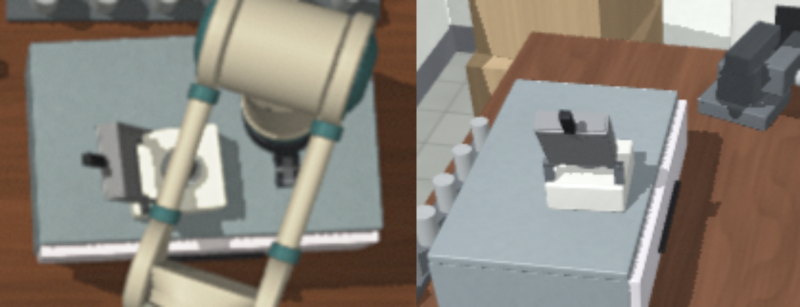

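The cover stands open by itself and the box top with the button is exposed. The hand leans in y, so I'll turn it 90° away from the cover before pressing.

Emit:
{"fn": "play_rows", "kwargs": {
  "series": [
    {"fingers": 1, "dx": 0, "dy": 0, "dz": 0, "turn": -0.11},
    {"fingers": 1, "dx": 0, "dy": 0, "dz": 0, "turn": -0.115},
    {"fingers": 1, "dx": 0, "dy": 0, "dz": 0, "turn": -0.115},
    {"fingers": 1, "dx": 0, "dy": 0, "dz": 0, "turn": -0.115},
    {"fingers": 1, "dx": 0, "dy": 0, "dz": 0, "turn": -0.115},
    {"fingers": 1, "dx": 0, "dy": 0, "dz": 0, "turn": -0.115},
    {"fingers": 1, "dx": 0, "dy": 0, "dz": 0, "turn": -0.115},
    {"fingers": 1, "dx": 0, "dy": 0, "dz": 0, "turn": -0.115},
    {"fingers": 1, "dx": 0, "dy": 0, "dz": 0, "turn": -0.115},
    {"fingers": 1, "dx": 0, "dy": 0, "dz": -10, "turn": -0.115},
    {"fingers": 1, "dx": 0, "dy": 0, "dz": -20, "turn": -0.115},
    {"fingers": 1, "dx": 0, "dy": 0, "dz": -20, "turn": -0.115},
    {"fingers": 1, "dx": 0, "dy": 0, "dz": -20, "turn": -0.1},
    {"fingers": 1, "dx": 0, "dy": 0, "dz": 0, "turn": 0},
    {"fingers": 1, "dx": 0, "dy": 0, "dz": 0, "turn": 0}
  ]
}}

```text
clock: 47.12
position: [0.6367, -0.1761, 0.3618]
ee_rot: [0.08, 0.746, -0.656, -0.077]
contact_force: [-0.7, 0.9, 0.5]
width: -0.0002
```

Run:
```python
from h import *
tilt(); goto((.644,-.132),-1.486,.27)
T=get_image("top"); S=get_image("side")
a=np.hstack([cv2.resize(T["pixels"][140:220,375:475,::-1],(500,400),interpolation=cv2.INTER_CUBIC),cv2.resize(S["pixels"][90:190,220:320,::-1],(400,400),interpolation=cv2.INTER_CUBIC)]); cv2.imwrite("pics/p7.png",a[:,:800])
```

```text
tool z axis [-0.22  -0.019 -0.975]
t 47.1 pos [ 0.6367 -0.1761  0.3618] ang -1.443 q6 1.09 w -0.0002 F [-0.7  0.9  0.5] -> d mm [  7.3  44.1 -91.8] turn -0.043
```

View pics/p7.png

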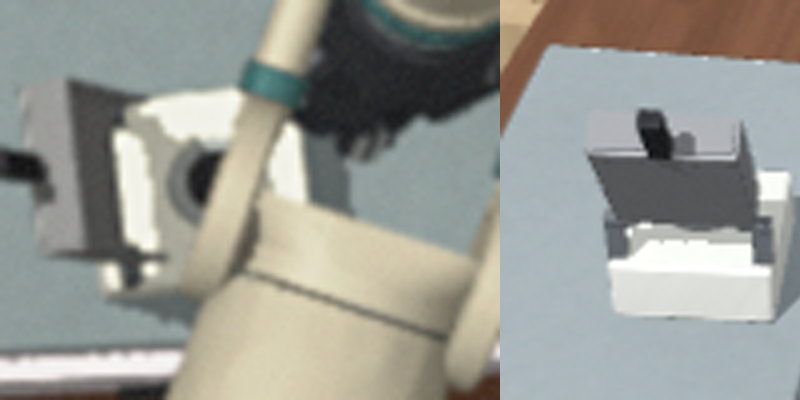

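Run:
```python
from h import *
T=get_image("top"); b=ray(T,(418.2,175.8),.212); print(b.round(4), slot(-.049,.045).round(4)); goto((b[0]+.002,b[1]-.002),-1.486,.25)
```

```text
[ 0.6396 -0.1331  0.212 ] [ 0.6366 -0.1284]
t 47.3 pos [ 0.6371 -0.1763  0.3629] ang -1.444 q6 1.09 w 0.0002 F [-0.5 -0.   0.6] -> d mm [   4.5   41.2 -112.9] turn -0.042
```

Emit:
{"fn": "play_rows", "kwargs": {
  "series": [
    {"fingers": 1, "dx": 2, "dy": 14, "dz": 0, "turn": -0.02},
    {"fingers": 1, "dx": 2, "dy": 14, "dz": 0, "turn": -0.02},
    {"fingers": 1, "dx": 0, "dy": 11, "dz": 0, "turn": 0},
    {"fingers": 1, "dx": 0, "dy": 0, "dz": 0, "turn": 0},
    {"fingers": 1, "dx": 0, "dy": 0, "dz": -25, "turn": 0},
    {"fingers": 1, "dx": 0, "dy": 0, "dz": -25, "turn": 0},
    {"fingers": 1, "dx": 0, "dy": 0, "dz": -20, "turn": 0},
    {"fingers": 1, "dx": 0, "dy": 0, "dz": 0, "turn": 0}
  ]
}}

```text
clock: 47.93
position: [0.6437, -0.1355, 0.3028]
ee_rot: [0.075, 0.737, -0.669, -0.066]
contact_force: [-1.5, -0.2, 0.0]
width: -0.0002
```

Run:
```python
from h import *
tilt();goto((.642,-.134),-1.486,.227)
```

```text
tool z axis [-0.197 -0.022 -0.98 ]
t 47.9 pos [ 0.6437 -0.1355  0.3028] ang -1.474 q6 1.19 w -0.0002 F [-1.5 -0.2  0. ] -> d mm [ -1.7   1.5 -75.8] turn -0.012
```

Emit:
{"fn": "play_rows", "kwargs": {
  "series": [
    {"fingers": 1, "dx": -1, "dy": 0, "dz": -20, "turn": 0},
    {"fingers": 1, "dx": -1, "dy": 0, "dz": -25, "turn": 0},
    {"fingers": 1, "dx": 0, "dy": 0, "dz": -15, "turn": 0},
    {"fingers": 1, "dx": 0, "dy": 0, "dz": -5, "turn": 0},
    {"fingers": 1, "dx": 0, "dy": 0, "dz": 0, "turn": 0}
  ]
}}

```text
clock: 48.35
position: [0.6433, -0.1375, 0.2432]
ee_rot: [0.074, 0.738, -0.667, -0.06]
contact_force: [-1.1, -0.3, 0.7]
width: -0.0003
```

Run:
```python
from h import *
tilt();goto((.642,-.134),-1.486,.217)
```

```text
tool z axis [-0.188 -0.028 -0.982]
t 48.4 pos [ 0.6433 -0.1375  0.2432] ang -1.47 q6 1.2 w -0.0003 F [-1.1 -0.3  0.7] -> d mm [ -1.3   3.5 -26.2] turn -0.016
```

Emit:
{"fn": "play_rows", "kwargs": {
  "series": [
    {"fingers": 1, "dx": -1, "dy": 2, "dz": -10, "turn": 0},
    {"fingers": 1, "dx": 0, "dy": 1, "dz": -8, "turn": 0},
    {"fingers": 1, "dx": 0, "dy": 0, "dz": -5, "turn": 0},
    {"fingers": 1, "dx": 0, "dy": 0, "dz": -5, "turn": 0}
  ]
}}

```text
clock: 48.68
position: [0.6447, -0.1354, 0.2194]
ee_rot: [0.072, 0.739, -0.668, -0.056]
contact_force: [-1.3, 0.4, 4.6]
width: -0.0
```

Run:
```python
from h import *
tilt();goto((.642,-.134),-1.486,.217)
```

```text
tool z axis [-0.179 -0.032 -0.983]
t 48.7 pos [ 0.6447 -0.1354  0.2194] ang -1.47 q6 1.2 w -0.0 F [-1.3  0.4  4.6] -> d mm [-2.7  1.4 -2.4] turn -0.016
```

Emit:
{"fn": "play_rows", "kwargs": {
  "series": [
    {"fingers": 1, "dx": 0, "dy": 0, "dz": -5, "turn": 0},
    {"fingers": 1, "dx": 0, "dy": 0, "dz": -5, "turn": 0},
    {"fingers": 1, "dx": 0, "dy": 0, "dz": -5, "turn": 0}
  ]
}}

```text
clock: 48.93
position: [0.6447, -0.1354, 0.2176]
ee_rot: [0.071, 0.739, -0.668, -0.051]
contact_force: [-3.4, 1.7, 18.0]
width: -0.0001
```

Run:
```python
from h import *
tilt();goto((.642,-.134),-1.486,.217)
```

```text
tool z axis [-0.17  -0.036 -0.985]
t 48.9 pos [ 0.6447 -0.1354  0.2176] ang -1.47 q6 1.21 w -0.0001 F [-3.4  1.7 18. ] -> d mm [-2.7  1.4 -0.6] turn -0.016
```

The button bottomed at 18 N with the tip at z of about 0.206, which is fully down. Now I'll release it and retreat.

Emit:
{"fn": "play_rows", "kwargs": {
  "series": [
    {"fingers": 1, "dx": 0, "dy": 0, "dz": -3, "turn": 0},
    {"fingers": 1, "dx": 0, "dy": 0, "dz": 15, "turn": 0},
    {"fingers": 1, "dx": 0, "dy": 0, "dz": 25, "turn": 0},
    {"fingers": 1, "dx": 0, "dy": 0, "dz": 40, "turn": 0},
    {"fingers": 1, "dx": 0, "dy": 0, "dz": 40, "turn": 0},
    {"fingers": 1, "dx": -10, "dy": -10, "dz": 40, "turn": 0},
    {"fingers": 1, "dx": -30, "dy": -25, "dz": 0, "turn": 0},
    {"fingers": 1, "dx": -30, "dy": -25, "dz": 0, "turn": 0},
    {"fingers": 1, "dx": -30, "dy": -25, "dz": 0, "turn": 0},
    {"fingers": 1, "dx": -30, "dy": -25, "dz": 0, "turn": 0},
    {"fingers": 1, "dx": -30, "dy": -25, "dz": 0, "turn": 0},
    {"fingers": 1, "dx": -30, "dy": -25, "dz": 0, "turn": 0},
    {"fingers": 1, "dx": -30, "dy": -25, "dz": 0, "turn": 0},
    {"fingers": 1, "dx": 0, "dy": 0, "dz": 0, "turn": 0},
    {"fingers": 1, "dx": 0, "dy": 0, "dz": 0, "turn": 0}
  ]
}}

```text
clock: 50.18
position: [0.417, -0.3254, 0.3865]
ee_rot: [0.069, 0.741, -0.666, -0.041]
contact_force: [0.4, 0.5, 0.4]
width: 0.0
```

Run:
```python
from h import *
tilt();goto((.642,-.134),-1.486,.217)
T=get_image("top"); S=get_image("side")
a=np.hstack([cv2.resize(T["pixels"][100:240,335:525,::-1],(543,400)),cv2.resize(S["pixels"][60:220,180:380,::-1],(500,400))]); cv2.imwrite("pics/p8.png",cv2.resize(a,(800,307)))
for n in("socket","spanner","driver"):
    d=masks_of(T,n)[0]; print(n,round(d["p"],2),np.round(d["xy"]))
def loc(w): c,s=np.cos(WP[2]),np.sin(WP[2]); d=w[:2]-WP[:2]; return np.array([c*d[0]+s*d[1],-s*d[0]+c*d[1]])
for col in (370,430,490):
    v=T["pixels"][195:235,col].astype(int).min(1); b=np.nonzero(v>195)[0]+195
    if len(b): print(col,b.min(),b.max(),loc(ray(T,(col,b.max()+.5),.134)).round(4))
```

```text
tool z axis [-0.152 -0.049 -0.987]
t 50.2 pos [ 0.417  -0.3254  0.3865] ang -1.464 q6 0.74 w 0.0 F [0.4 0.5 0.4] -> d mm [ 225.   191.4 -169.5] turn -0.022
socket 0.78 [242. 278.]
spanner 0.57 [453. 310.]
driver 0.66 [196. 280.]
370 213 215 [-0.1352  0.1633]
490 207 210 [-0.1373 -0.1609]
```

View pics/p8.png

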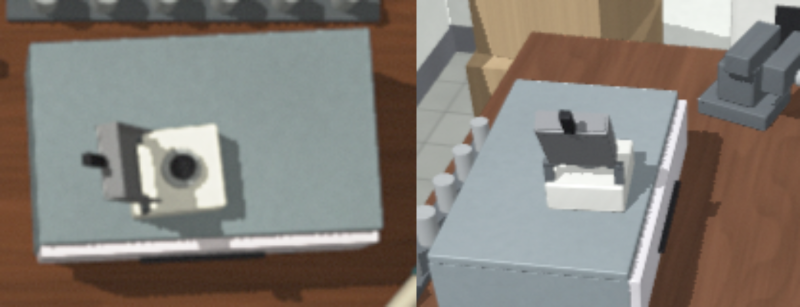

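```bash
python3 -c "
from rig import *
print(sign_off())"
```

```text
the job is handed in; nothing more can be done
None
```

I put all five parts (three housings, two anvils) in the drawer and pushed it home. Then I flipped the guard cover up, pressed and released the start button, and handed the job in at about 50 s. No verdict came back.

**Parts:** A picture before closing showed all five lying in the drawer, below the rim. One anvil was knocked aside during the run; I measured it again and picked it from its new place. I did not look inside the drawer after it shut.

**Drawer:** It stopped advancing against about 20 N. The panel's outer face measured about -0.137 m in the washer's frame, against -0.139 m expected when home. The last picture gave the same value and showed the panel flush.

**Cover:** I let it go at about 2.0 rad. It was still standing open in the last picture.

**Button:** It bottomed at 18 N, with the fingertips at about its fully-down height. I judged the press and release from force, height and the final picture, since the button's travel cannot be read directly.

**Other things:** The socket and driver were within about 4 pixels of where they started. The spanner's detection moved about 20 pixels in the last check. I think that was the arm hiding part of it, because nothing came near it, but I did not confirm this.

**Known flaw:** The tool slowly built up a tilt of up to about 13° over the run. Every grasp held, and no step failed because of it.

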